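# Make up the gift set on the shop counter

## Robot

A 6-joint arm with a two-finger parallel gripper is mounted at the origin on a cart in front of the work surface, level with it; the furniture and walls round the work are solid. World frame = base frame: x ahead of the robot, y to its left, z up, the work surface at z = 0. Lengths are in m, angles in degrees, forces in N, time in s.
With the tool pointing down it reaches from about 0.4 to 0.825 m from the base axis. Payload 7 kg.
Tool frame: the origin (TCP) lies at the very end of the fingers, on their centre line; the grasp point (between the pads) lies tcp_to_grasp behind it (tcp_to_grasp is the distance from the TCP to the grasp point, in m); x points along the fingers, y is the direction in which the jaws open and shut, and the axes are right-handed (so a half turn about x gives the same grasp; the last joint's range is limited). The gripper opens to 88 mm and grips with 3 to 60 N. Pads are 19 mm wide; open, the fingers measure 130 mm over their backs; the gripper's body (78 mm by 193 mm) begins 47 mm behind the grasp point.
Start: joints at [-46.69, 20.546, 0.682, 0, -70.136, -16.507], TCP at [0.304, -0.602, 0.227] pointing down, gripper open.
Joint ranges: [-176.03, 176.03], [-82.01, 121.73], [-58.28, 71.71], [-173.87, 95.51], [-174.79, -0.11], [-173.66, 173.66]. Speed limits (degrees/s): [136.94, 136.94, 172.46, 180, 180, 180].

## Interface

Orientations are given as [roll, pitch, yaw] about the fixed x, y, z axes, in that order (R = Rz(yaw) Ry(pitch) Rx(roll)).
In Python, from plant import * gives the robot as it stands. The module is installed in compiled form; this text tells all that it offers.
- The arm moves only by the shell command python3 -m pendant 'ROWS'. ROWS is JSON, a list of rows, each an object with "claw": the finger opening in mm, from 0 to 87.6; "linear": the shift along the tool's x, y, z in mm, a list of three; "twist": the turn about the tool's x in rad. In form: [{"claw": claw, "linear": [tx, ty, tz], "twist": twist}, ...]. A call has exactly 10 rows; each row shifts and turns the commanded pose from where the row before left it, along the tool's axes as they then stand; what a row does not reach is not made up. A row lasts 1/12 s, in which the tool goes at most 41.7 mm and 7.16 degrees, less where a joint would pass 70% of its speed; a pose out of reach is approached as far as the arm can. A call with a gripper value outside its range is refused whole. The fingers move at their own pace and stop on an object; the grip force is fixed at half the most. Time passes only in rows, so rows that do not move let the fingers close, or fill a call up. It gives the time, the measured TCP pose, the force and the opening at its end, in the units of the state.
- get_obs(): the state, without advancing time (a new reading comes with each control period).
- snapshot(name): name is "scene" or "side" or "wrist"; returns (picture, depth): 384x512x3 uint8, red, green, blue; 384x512 float32, m along the optical axis (not along the pixel's ray), 0 where there is no reading.
- camera_params(name): a dict with "fx", "fy", "cx", "cy" (pixels), "rvec" (rotation vector, rad) and "tvec" (3), from world to camera coordinates, as OpenCV has them. Camera axes: x right, y down, z forward; pixel columns grow to the right and rows downward; lengths in m; the calibration is good to about 2 mm. A picture is of the moment at which its call begins: read the wrist's pose just before it. camera_params takes no time and is no camera call; for the wrist camera it gives the pose at the moment of the call.
- close_job(): hands the job in, once; it reports no verdict.
Trained networks look in the newest picture that a camera, given by its name, has taken for a name from the list of things; names that differ only in an ending like _2 or _b are one class to them, and where a whole thing is asked for, a point or a joint stands for the part that bears it (a point fixed in the world has none). Each returns a list of dicts, best first, with "confidence" (0 to 1); they miss things now and then, are a little off and sometimes report something else, mostly with a low value. They report only what shows in the picture. A call takes as long as a camera call. They do not tell look-alikes from the thing itself.
- boxes_of(camera, target): "xy" ([column, row] in pixels, amid what is visible of it).
The state is a dict: "clock": time; "joint_pos": joint angles; "qvel": joint speeds; "tau": joint torques, N m; "tool_pos": TCP position; "orientation": TCP orientation; "force": force on the tool from outside, world axes, zero at the start; "moment": the same for the moment, N m; "opening": finger opening in m.
Only numpy, scipy, OpenCV 4.12 (cv2) and the standard library are available. Lean on these libraries where they do the work, as an engineer would, in place of code of your own. Each camera call takes 0.05 s, during which the arm holds its last target. There are 200 camera calls.

## Task

Make up the gift set in the wooden tray: stand the larger candle in the large round pocket, the flat card-game box upright in the long slot and the bubble tube upright in the small round pocket, and lay the round tin, lid up, flat on the sloping board of the display stand so that it rests against the ledge. The smaller candle and the thick box do not belong to the set: leave them standing where they are. Finish with everything let go and at rest.

Things in the scene. Friction and masses are not known exactly. Their poses are not given: they have to be found in the camera images.
- tray: Fixed light wooden block, 92 (x) x 236 (y) x 24 mm high; origin: centre of underside, z up. Three pockets 16 mm deep (floor at z = 8 mm) in a row at x = 0: large round pocket, 74 mm across, at y = +75 mm; long slot, 44 (x) x 86 mm (y), at y = -10 mm; small round pocket, 54 mm across, at y = -85 mm.
- stand: Fixed wooden display stand, 76 wide (y), 90 deep, 49 mm high; origin: centre of underside, z up. Cork-faced board sloping 25 degrees, rising toward +x, 88 mm long; at its low -x end a ledge stands 10 mm above the board, square to it; board meets ledge at x = -36, z = 12 mm. Tin flat on the board against the ledge: centre of its underside at x = -8, y = 0, z = 25 mm.
- big_candle: The larger of two striped round candles: 56 mm across, 70 mm high with a thin wick on top to 80 mm, standing. Origin: centre of the underside; z up. Belongs in the tray's large round pocket.
- flat_box: The flat one of two upright card-game boxes: 22 mm thick (x) x 66 mm wide (y) x 92 mm high, standing. Origin: centre of the underside; z up. Belongs upright in the tray's long slot, its 66 mm width along the slot.
- bubble_tube: Closed round bubble tube with a cap, 36 mm across and 122 mm high (the cap is the top 28 mm, same width), standing. Origin: centre of the underside; z up. Belongs upright in the tray's small round pocket.
- tin: Flat round sweet tin lying lid up on the counter: 62 mm across over the lid rim (heights 10 to 22 mm), 60 mm across below, 22 mm high. Origin: centre of the underside; z up through the lid. Belongs on the stand's sloping board.
- small_candle: The smaller striped round candle, 48 mm across, 55 mm high with a thin wick to 65 mm. Origin: centre of the underside. Does not belong: leave it.
- thick_box: The thick, narrower upright card-game box, 40 mm (x) x 50 mm (y) x 85 mm high. Origin: centre of the underside. Does not belong: leave it.
There are look-alikes about, which are no part of the job. Leave any blue or pink look-alike of the bubble_tube alone.

How it is judged (in metres and radians):
At the end, for the whole second after the job is handed in: Large candle, flat box and tube upright on the floor of their own pockets (centre within 14 mm, tilt under 0.12 rad); tin lid up on the sloping board, within 10 mm of touching the ledge and 15 mm of the middle; all released and at rest; small candle and thick box within 30 mm of their start (x of big_candle in the frame of tray between -0.014 and 0.014 m and y of big_candle in the frame of tray between 0.061 and 0.089 m and z of big_candle in the frame of tray between 0.003 and 0.013 m and angle between each of big_candle, flat_box, bubble_tube, small_candle, thick_box's own z axis and vertical below 0.12 rad and contact force between each of big_candle, flat_box, bubble_tube and tray above 0.1 N and linear speed of each of big_candle, flat_box, bubble_tube, tin below 0.02 m/s and angular speed of each of big_candle, flat_box, bubble_tube, tin below 0.2 rad/s and x of flat_box in the frame of tray between -0.014 and 0.014 m and y of flat_box in the frame of tray between -0.024 and 0.004 m and z of flat_box in the frame of tray between 0.003 and 0.013 m and x of bubble_tube in the frame of tray between -0.014 and 0.014 m and y of bubble_tube in the frame of tray between -0.099 and -0.071 m and z of bubble_tube in the frame of tray between 0.003 and 0.013 m and x of tin in the frame of stand between -0.0179 and 0.0021 m and y of tin in the frame of stand between -0.015 and 0.015 m and z of tin in the frame of stand between 0.0181 and 0.0321 m and angle between tin's own z axis and vertical between 0.34 and 0.54 rad and contact force between tin and stand above 0.1 N and distance of each of small_candle, thick_box from where it was at the start of the episode below 0.03 m).
It fails at once if the small candle or the thick box was moved more than 30 mm (distance of any of small_candle, thick_box from where it was at the start of the episode above 0.03 m).
It also fails if it takes over 136 s, if anything falls off the work surface, if the arm or the gripper's body presses on something with over 40 N, if the wrist force passes 120 N, or if a joint passes its speed limit or range.

## Working session

There is one attempt and no reset: what is moved stays moved. The work goes in short steps, Python scripts to look and compute and a shell command to move; the robot and the scene stay as the last step left them, time stands still between calls to the robot, and variables do not carry over. Pictures are saved under pics/ and viewed, about 12 in all and at most 16, crops included, and the job is handed in when it is done.

```bash
mkdir -p pics; ls; cat > h.py <<'E'
from plant import *
import numpy as np, cv2
from scipy.spatial.transform import Rotation as R
def cam(n):
    c=camera_params(n); Rm=cv2.Rodrigues(np.array(c["rvec"],float))[0]; return c,Rm,np.array(c["tvec"],float).ravel()
def cloud(n,d):
    c,Rm,t=cam(n); v,u=np.mgrid[:d.shape[0],:d.shape[1]]
    P=np.stack([(u-c["cx"])/c["fx"]*d,(v-c["cy"])/c["fy"]*d,d],-1)
    return (P-t)@Rm   # world = R^T (p - t)
def save(n,p): cv2.imwrite("pics/"+n,p[:,:,::-1])
E
python3 - <<'E'
from h import *
o=get_obs(); print({k:np.round(v,3).tolist() for k,v in o.items()})
try:
    import plant; print([x for x in dir(plant) if 'grasp' in x], getattr(plant,'tcp_to_grasp',None))
except Exception as e: print(e)
ims=[]
for n in ["scene","side"]:
    p,d=snapshot(n); np.savez(n+"0.npz",p=p,d=d); c,Rm,t=cam(n); print(n,(-Rm.T@t).round(3),c["fx"])
    save(n+"0.png",cv2.resize(p,None,fx=1.5,fy=1.5))
    for k in ["tray","stand","big_candle","flat_box","bubble_tube","tin","small_candle","thick_box"]:
        W=cloud(n,d)
        for b in boxes_of(n,k)[:4]:
            u,v=np.round(b["xy"]).astype(int); print(n,k,u,v,round(b["confidence"],2),W[v,u].round(3))
E
```

```text
pics
{'clock': 0.0, 'joint_pos': [-46.691, 20.591, 0.633, -0.02, -70.134, -16.505], 'qvel': [-0.068, 0.063, -0.053, 0.049, -0.017, 0.044], 'tau': [-0.001, -58.272, 29.306, 6.997, 0.007, -0.0], 'tool_pos': [0.304, -0.602, 0.226], 'orientation': [94.971, 89.906, 121.768], 'force': [0.022, -0.238, -0.798], 'moment': [-0.055, -0.006, 0.016], 'opening': 0.088}
['tcp_to_grasp'] 0.0188
scene [1.44  0.645 0.741] 454.86842000337725
scene tray 277 220 0.84 [0.561 0.087 0.022]
scene tray 310 266 0.72 [0.694 0.264 0.034]
scene tray 200 163 0.23 [ 0.455 -0.283  0.049]
scene stand 310 264 0.91 [0.704 0.269 0.049]
scene big_candle 234 173 0.82 [ 0.425 -0.166  0.032]
scene flat_box 214 146 0.79 [ 0.36  -0.3    0.069]
scene flat_box 311 268 0.44 [0.695 0.268 0.03 ]
scene bubble_tube 261 232 0.97 [0.686 0.119 0.07 ]
scene bubble_tube 220 160 0.69 [ 0.493 -0.164  0.109]
scene bubble_tube 224 176 0.66 [ 0.556 -0.098  0.103]
scene bubble_tube 367 188 0.66 [0.351 0.257 0.076]
scene tin 352 217 0.89 [0.43  0.253 0.019]
scene small_candle 200 163 0.53 [ 0.455 -0.283  0.049]
scene thick_box 182 172 0.82 [ 0.54  -0.283  0.054]
side [0.546 0.882 0.626] 358.33602633066636
side tray 229 216 0.8 [0.552 0.092 0.014]
side stand 183 258 0.89 [0.661 0.267 0.03 ]
side big_candle 273 162 0.5 [ 0.402 -0.148  0.047]
side bubble_tube 230 162 0.81 [ 0.544 -0.097  0.079]
side bubble_tube 244 156 0.68 [ 0.497 -0.161  0.064]
side bubble_tube 323 240 0.65 [0.334 0.265 0.068]
side tin 279 260 0.76 [0.436 0.277 0.021]
side small_candle 259 148 0.76 [ 0.438 -0.271  0.036]
side thick_box 236 145 0.71 [ 0.52  -0.281  0.045]
```

View pics/scene0.png

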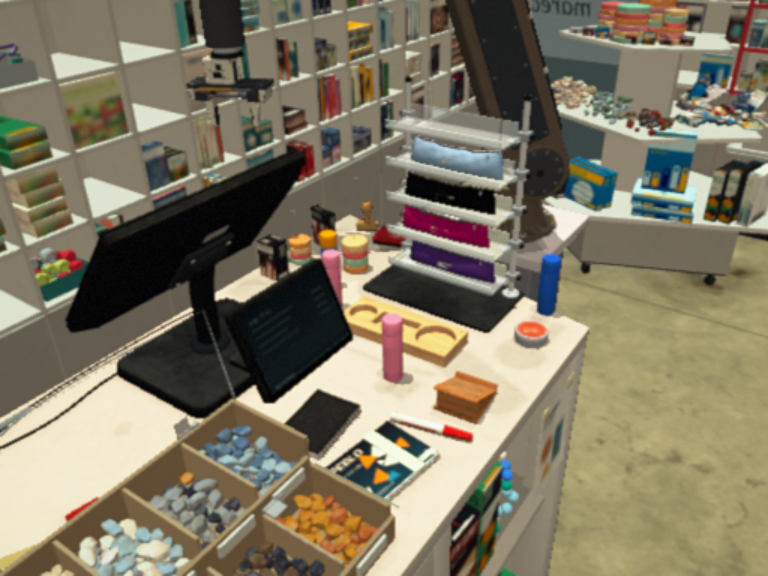

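View pics/side0.png

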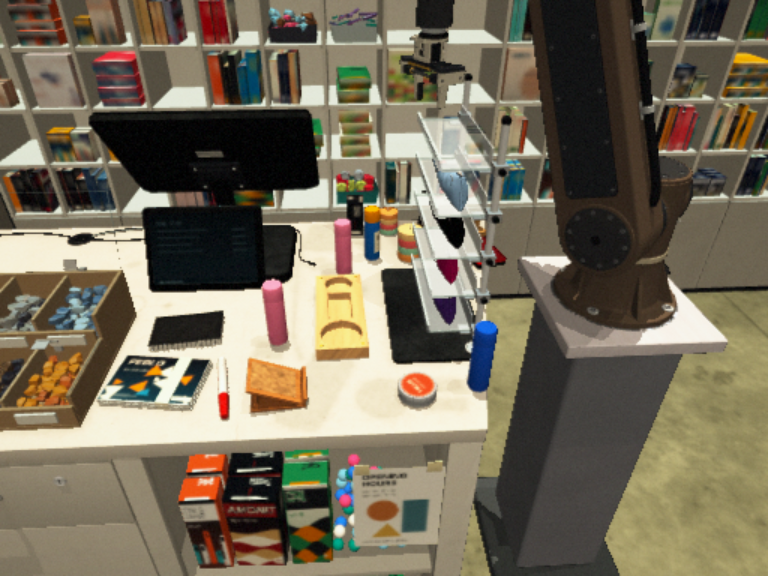

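The bubble-tube candidates in scene pixels are:
- pink at (261,232)
- pink at (224,176)
- blue at (367,188)
- orange-capped, labelled at about (220,160), world ≈ (0.49,-0.16)

Only the orange-capped one is neither pink nor blue, so it fits the description. I'll confirm it in a crop along with the boxes and candles, and build a height map.

```bash
python3 - <<'E'
from h import *
a=np.load("scene0.npz");b=np.load("side0.npz")
A=cv2.resize(a['p'][125:215,160:260],None,fx=5,fy=5,interpolation=cv2.INTER_CUBIC)
B=cv2.resize(b['p'][125:215,210:300],None,fx=5,fy=5,interpolation=cv2.INTER_CUBIC)
save("crop1.png",np.hstack([A[:450,:400],B[:450,:400]]))
W=np.concatenate([cloud("scene",a['d'])[a['d']>0],cloud("side",b['d'])[b['d']>0]])
# height map: rows x .24..0.9, cols y from .36 to -.5, 2cm cells, cm
print("      "+" ".join(f"{int(100*y):3d}" for y in np.arange(.36,-.5,-.03)))
for x in np.arange(.2,.9,.03):
    s=[]
    for y in np.arange(.36,-.5,-.03):
        m=(abs(W[:,0]-x)<.015)&(abs(W[:,1]-y)<.015)&(W[:,2]>-.1)&(W[:,2]<.8)
        s.append(f"{100*W[m,2].max():3.0f}" if m.sum()>1 else "  .")
    print(f"{x:.2f}  "+" ".join(s))
E
```

```text
36  32  29  26  23  20  17  14  11   8   5   2   0  -3  -6  -9 -12 -15 -18 -21 -24 -27 -30 -33 -36 -39 -42 -45 -48
0.20    .   .   .   .   .   .   .   .   .   .  54  54  43  49  54  53   2   2   2   .   2   6   0   0   0   .   .   .   .
0.23    .   .   .   .   .   .   .   .   .   .   .  55  55  54  54   .   1   2   2   2   6   7   2   0   0   .   .   .   .
0.26    .   .   .   .   .   .   .   .   .   .   .   0  55  55   0   0   2   2   2   2   0   2   0   0   .   .   .   .   .
0.29    .   .   .   .   .   .   1   1   .   1   1   1   0   .   .   .  -0   0   2   2   .   .   0   0   .   .   .   .   .
0.32    .   .   0  12  12   0  42  41  37  37  37  37  37  37  41  42   .   0   0   0   .   0   0   .   0   .   .   .   .
0.35    .   0   0  12  12   0  38  36  37  37  36  37  36  37  37  35   1   0   0   .  -0   9   9   9   0   .   .   .   .
0.38    .   0   0   0   0   0  34  34  34  34  34  34  34  34  34  34   1   7   7   7   0   9   9   0   0   .   .   .   .
0.41   -7   0   2   2   2   0  34  35  35  35  35  35  35  35  35  35   1   7   8   7   0   5   6   5  -0   .   .   .   .
0.44    .
[... 1242 characters left out ...]
 1   0   0   0  10  17  21  21   0  34  35  27  23  19  16   3   2   1   0   .   .   .   .
0.77    .   0   0   1   2   2   2   0   1   2  10  17  21  21   0  34  35  26  21  18  14   3   3   1   0   .   .   .   .
0.80    .   0   0   2   2   2   2   0   2   2  10  17  21  21   0  34  35  27  19  16  14   3   3   1   0   .   .   .   .
0.83    .   0   0   2   2   2   2   0   2   2  10  16  21  21   2  34  35  27  21  18  16   3   3   1   0   .   .   .   .
0.86    .   0   0   2   2   2   2   1   1   2  10  16  21  21   2  34  35  26  23  19  16   3   3   1   0   .   .   .   .
0.89    .   0   0   2   2   2   2   2   2   1  10  16  21  21   2  34  35  27  23  19  16   3   3   1   1   .   .   .   .
```

View pics/crop1.png

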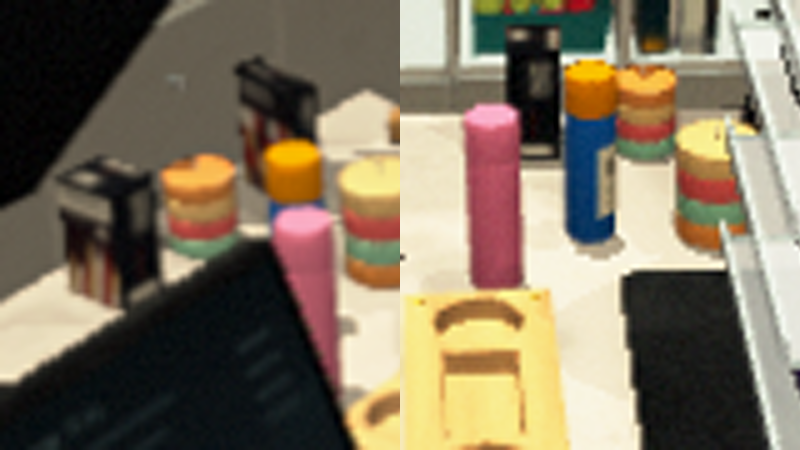

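The crop shows a blue body with an orange cap and a label: side crop about (590,150), which is side pixel (244,156) and scene (220,160). That's the bubble tube. The thick box is at scene (182,172), the flat box at (214,146), the small candle at (200,163) and the big candle at (234,173). Next I'll fit poses from the clouds.

```bash
cat >> h.py <<'E'
from scipy.optimize import least_squares
def cyl(W,c,r,z0,z1,rad=None):
    c=np.array(c,float)
    for _ in range(4):
        m=(np.hypot(W[:,0]-c[0],W[:,1]-c[1])<r+.012)&(W[:,2]>z0)&(W[:,2]<z1)
        P=W[m,:2]
        f=least_squares(lambda q:np.minimum(np.hypot(*(P-q).T)-r,.0)*1+np.maximum(np.hypot(*(P-q).T)-r,0),c,loss="soft_l1",f_scale=.002); c=f.x
    return c,len(P),np.sqrt(np.mean(f.fun**2))
def rect(W,c,hx,hy,yaw,z0,z1,rng=.06):
    # silhouettes: points on surface of an hx,hy box
    m=(np.hypot(W[:,0]-c[0],W[:,1]-c[1])<rng)&(W[:,2]>z0)&(W[:,2]<z1); P=W[m,:2]
    best=None
    for y0 in np.radians(np.arange(yaw-90,yaw+90,15)):
        def g(q):
            d=P-q[:2]; cs,sn=np.cos(q[2]),np.sin(q[2]); X=np.abs(d@[cs,sn])-hx; Y=np.abs(d@[-sn,cs])-hy
            return np.where((X>0)&(Y>0),np.hypot(X,Y),np.maximum(X,Y))
        f=least_squares(g,[c[0],c[1],y0],loss="soft_l1",f_scale=.002)
        if best is None or f.cost<best.cost: best=f
    return best.x[:2],np.degrees(best.x[2]),len(P),np.sqrt(np.mean(best.fun**2))
E
python3 - <<'E'
from h import *
np.set_printoptions(precision=4,suppress=True)
C={}
for n in ["scene","side"]:
    a=np.load(n+"0.npz"); C[n]=cloud(n,a['d'])[a['d']>0]
C["both"]=np.concatenate([C["scene"],C["side"]])
for n,W in C.items():
    print(n, "table z", np.median(W[(abs(W[:,2])<.015)&(abs(W[:,0]-.5)<.1)&(abs(W[:,1]-.23)<.05),2]))
    for k,c,r,z1 in [("big",(.405,-.165),.028,.066),("small",(.435,-.28),.024,.05),("tube",(.487,-.165),.018,.118),("tin",(.437,.262),.031,.03),("pinkA",(.553,-.1),.018,.118),("pinkB",(.67,.115),.018,.118)]:
        try: print(k,*cyl(W,c,r,.012,z1))
        except Exception as e: print(k,e)
    for k,c,hx,hy,y,z in [("flat",(.355,-.3),.011,.033,0,.088),("thick",(.53,-.285),.02,.025,0,.082)]:
        try: print(k,*rect(W,c,hx,hy,y,.012,z,.05))
        except Exception as e: print(k,e)
    # tray top pts
    m=(W[:,2]>.017)&(W[:,2]<.032)&(abs(W[:,0]-.56)<.09)&(abs(W[:,1]-.055)<.15)
    hull=cv2.minAreaRect(W[m,:2].astype(np.float32)); print("tray",m.sum(),hull, np.median(W[m,2]))
    m=(W[:,2]>.008)&(W[:,2]<.056)&(abs(W[:,0]-.685)<.075)&(abs(W[:,1]-.262)<.07)
    print("stand",m.sum(),cv2.minAreaRect(W[m,:2].astype(np.float32)))
E
```

```text
scene table z -0.0007068320192652796
big [ 0.3991 -0.174 ] 254 0.003021534302879585
small [ 0.4378 -0.2995] 147 0.002462508890678795
tube [ 0.4835 -0.1762] 114 0.0030291855374005696
tin [0.4372 0.2631] 281 0.01127125713167143
pinkA [ 0.5487 -0.1162] 216 0.0021481584203768165
pinkB [0.6714 0.1114] 476 0.0015483515600139138
flat [ 0.3501 -0.3019] -14.923840688410381 211 0.00188097981353748
thick [ 0.5188 -0.3045] -2.962394218200785 383 0.0025429516896141426
tray 910 ((0.558531641960144, 0.052381329238414764), (0.10094229876995087, 0.239363431930542), 0.9896773099899292) 0.02267833872942466
stand 1003 ((0.6870393753051758, 0.2383316159248352), (0.14149819314479828, 0.11014895886182785), 8.537450790405273)
side table z -0.0003948159415276784
big [ 0.3993 -0.1735] 176 0.0016180712418886528
small [ 0.4377 -0.2991] 113 0.001923052962968476
tube [ 0.4851 -0.175 ] 284 0.0017372037660972712
tin [0.4375 0.263 ] 439 0.011671567020918915
pinkA [ 0.5498 -0.1156] 318 0.001529836924040274
pinkB [0.6722 0.1118] 447 0.0011372196959210383
flat [ 0.3815 -0.2446] 130.902488072951 16 0.001997649246746794

[... 335 characters left out ...]
e z -0.000493453099266413
big [ 0.3992 -0.1737] 430 0.002554428586584103
small [ 0.4377 -0.2992] 260 0.0022471388836433144
tube [ 0.4844 -0.1752] 398 0.0022996739292904488
tin [0.4373 0.2631] 720 0.0115184869901071
pinkA [ 0.5493 -0.1159] 534 0.001863284852577576
pinkB [0.6717 0.1116] 923 0.001396687755612527
flat [ 0.3501 -0.3017] -14.781324859456868 227 0.00193957699904587
thick [ 0.5188 -0.3042] -2.909664436415209 553 0.00247204339393904
tray 1916 ((0.5587312579154968, 0.04082237929105759), (0.10094229876995087, 0.2693672478199005), 0.9896773099899292) 0.022914645706497774
stand 2185 ((0.6866661906242371, 0.24187560379505157), (0.14298327267169952, 0.11185216903686523), 5.025659561157227)
```

```bash
python3 - <<'E'
from h import *
from scipy.optimize import minimize
np.set_printoptions(precision=4,suppress=True)
C={}
for n in ["scene","side"]:
    a=np.load(n+"0.npz"); C[n]=cloud(n,a['d'])[a['d']>0]
W0=np.concatenate([C["scene"],C["side"]])
def loc(W,q): c,s=np.cos(q[2]),np.sin(q[2]); d=W[:,:2]-q[:2]; return d@[c,s],d@[-s,c]
def tray(W,q):
    x,y=loc(W,q); z=np.where((abs(x)<.046)&(abs(y)<.118),.024,0.)
    p=(np.hypot(x,y-.075)<.037)|((abs(x)<.022)&(abs(y+.01)<.043))|(np.hypot(x,y+.085)<.027)
    return np.where(p,.008,z)
def stand(W,q):
    x,y=loc(W,q); t=np.tan(np.radians(25)); z=.012+(x+.036)*t
    return np.where((abs(y)<.038)&(x>-.036)&(x<.0437),z,np.nan)
for n,W in list(C.items())+[("both",W0)]:
    m=(abs(W[:,2])<.04)&(abs(W[:,0]-.56)<.075)&(abs(W[:,1]-.055)<.15)&(np.hypot(W[:,0]-.549,W[:,1]+.116)>.03)&(np.hypot(W[:,0]-.672,W[:,1]-.112)>.03)
    P=W[m]
    f=lambda q:np.minimum(abs(P[:,2]-tray(P,q)),.008).mean()
    best=min((minimize(f,[.558+dx,.055+dy,a],method="Nelder-Mead",options=dict(initial_simplex=[[.558+dx,.055+dy,a],[.566+dx,.055+dy,a],[.558+dx,.063+dy,a],[.558+dx,.055+dy,a+.06]])) for dx in(-.006,.0,.006) for dy in (-.01,0,.01) for a in(-.1,0,.1)),key=lambda r:r.fun)
    print(n,"tray",best.x[:2],np.degrees(best.x[2]),best.fun)
    # stand board plane
    m=(W[:,2]>.016)&(W[:,2]<.05)&(abs(W[:,0]-.685)<.06)&(abs(W[:,1]-.262)<.05)
    P=W[m]; c=P.mean(0)
    for _ in range(10):
        A=np.c_[P[:,:2]-c[:2],np.ones(len(P))]; s=np.linalg.lstsq(A,P[:,2],rcond=None)[0]
        AA=np.c_[W[m][:,:2]-c[:2],np.ones(m.sum())]; P=W[m][abs(AA@s-W[m][:,2])<.003]
    g=s[:2]; print(" board slope",np.degrees(np.arctan(np.hypot(*g))),"dir",np.degrees(np.arctan2(g[1],g[0])),len(P),m.sum())
    yaw=np.arctan2(g[1],g[0]); u=np.array([np.cos(yaw),np.sin(yaw)]); v=np.array([-u[1],u[0]])
    # z height offset -> stand x ; use 25deg
    off=(.012+.036*np.tan(np.radians(25))-(s[2]-g@c[:2]))/np.hypot(*g)  # position along u where local x=0
    pv=P[:,:2]@v; pu=P[:,:2]@u; lo,hi=np.percentile(pv,[1,99]); print(" along-u origin",off,"u-range",np.percentile(pu,[1,99]),"v",lo,hi,(lo+hi)/2,hi-lo)
    print(" origin",off*u+(lo+hi)/2*v)
E
```

```text
scene tray [0.5575 0.0514] 1.781056144763857 0.0029938511342081477
 board slope 12.35617163483252 dir 1.4021410997366297 131 547
 along-u origin 0.6751370812851272 u-range [0.6367 0.7042] v 0.19737450725323652 0.26957525993906173 0.23347488359614912 0.07220075268582521
 origin [0.6692 0.2499]
side tray [0.559  0.0529] 1.6883663470158385 0.0018898537219090182
 board slope 24.573081572321144 dir 4.183473182481215 718 772
 along-u origin 0.6765557858259104 u-range [0.6493 0.7197] v 0.16372852017627942 0.23877173126543275 0.2012501257208561 0.07504321108915332
 origin [0.6601 0.2501]
both tray [0.5589 0.0517] 1.6594629802924967 0.0024059125286245435
 board slope 24.482719261356166 dir 4.287304884944209 1036 1319
 along-u origin 0.6770050372590605 u-range [0.6499 0.7213] v 0.162454796441133 0.23733321774237467 0.19989400709175384 0.07487842130124167
 origin [0.6602 0.2499]
```

```bash
python3 - <<'E'
from h import *
np.set_printoptions(precision=3,suppress=True)
W=[]
for n in ["scene","side"]:
    a=np.load(n+"0.npz"); W.append(cloud(n,a['d'])[a['d']>0])
W=np.concatenate(W)
def hull(m,name):
    P=W[m]; print(name,m.sum(),"x",np.percentile(P[:,0],[.5,99.5]),"y",np.percentile(P[:,1],[.5,99.5]),"z",P[:,2].max()); return P
box=lambda x0,x1,y0,y1,z0,z1:(W[:,0]>x0)&(W[:,0]<x1)&(W[:,1]>y0)&(W[:,1]<y1)&(W[:,2]>z0)&(W[:,2]<z1)
hull(box(.28,.46,-.13,.2,.015,.5),"rack"); hull(box(.28,.46,-.13,.2,.1,.5),"rack>.1"); hull(box(.28,.46,-.13,.2,.385,.5),"rack>.385")
hull(box(.36,.46,-.13,.2,.1,.5),"rack x>.36"); hull(box(.3,.48,-.13,.2,.004,.03),"mat")
for z in (.14,.2,.26,.32): hull(box(.56,.9,-.4,-.065,z,z+.05),f"mon {z}")
P=W[box(.56,.9,-.4,-.065,.14,.5)]
for y in np.arange(-.28,-.06,.02):
    q=P[abs(P[:,1]-y)<.01]; print(f"y {y:.2f} xmin {q[:,0].min() if len(q) else 0:.3f} z {q[:,2].min() if len(q) else 0:.3f}-{q[:,2].max() if len(q) else 0:.3f}",end="; ")
P=hull(box(.6,1,-.06,.1,.05,.3),"\ntablet")
for z in (.06,.1,.15,.2):
    q=P[abs(P[:,2]-z)<.02]; print(z,q[:,0].min(),q[:,1].min(),q[:,1].max())
Rt=R.from_euler("xyz",get_obs()["orientation"],degrees=True).as_matrix(); print(Rt)
# tin top centroid
q=W[box(.39,.49,.21,.31,.016,.03)]; print("tin",cv2.minEnclosingCircle(q[:,:2].astype(np.float32)),len(q))
c,Rm,t=cam("wrist"); print("wrist cam",(-Rm.T@t),Rm[2],c["fx"])
E
```

```text
rack 16027 x [0.317 0.412] y [-0.087  0.182] z 0.415833020914188
rack>.1 13389 x [0.316 0.412] y [-0.087  0.183] z 0.415833020914188
rack>.385 250 x [0.317 0.333] y [-0.088  0.174] z 0.415833020914188
rack x>.36 8385 x [0.361 0.413] y [-0.078  0.164] z 0.35382080654446074
mat 4191 x [0.305 0.472] y [-0.106  0.192] z 0.029910687246405242
mon 0.14 1509 x [0.601 0.899] y [-0.262 -0.163] z 0.18999705062762567
mon 0.2 2094 x [0.603 0.898] y [-0.205 -0.146] z 0.24996502012963143
mon 0.26 2558 x [0.602 0.899] y [-0.157 -0.106] z 0.30998011547582677
mon 0.32 2764 x [0.603 0.899] y [-0.127 -0.103] z 0.34928077518518447
y -0.28 xmin 0.600 z 0.148-0.152; y -0.26 xmin 0.600 z 0.140-0.161; y -0.24 xmin 0.600 z 0.140-0.194; y -0.22 xmin 0.600 z 0.150-0.213; y -0.20 xmin 0.600 z 0.140-0.235; y -0.18 xmin 0.600 z 0.140-0.272; y -0.16 xmin 0.600 z 0.154-0.284; y -0.14 xmin 0.600 z 0.208-0.306; y -0.12 xmin 0.600 z 0.267-0.349; y -0.10 xmin 0.605 z 0.294-0.345; y -0.08 xmin 0.000 z 0.000-0.000; y -0.06 xmin 0.000 z 0.000-0.000; 
tablet 10952 x [0.696 0.998] y [-0.018  0.097] z 0.24933733456108575
0.06 0.6828192071854592 0.02715770137146666 0.0998752699790127
0.1 0.6655051253911313 0.013796788526351857 0.09990649892300614
0.15 0.6949147963512461 -0.007863477723226748 0.031573184815240414
0.2 0.6943324902584657 -0.02341535622994455 0.015551742082763262
[[ 0.    -0.451  0.893]
 [-0.     0.893  0.451]
 [-1.    -0.     0.   ]]
tin ((0.4378454387187958, 0.2640479803085327), 0.03273310139775276) 666
wrist cam [ 0.232 -0.639  0.384] [ 0.268  0.133 -0.954] 270.85744326274863
```

```bash
cat >> h.py <<'E'
def st():
    o=get_obs(); Rt=R.from_euler("xyz",o["orientation"],degrees=True).as_matrix(); return o,Rt
def go(x,y,z,phi=None):
    """print tool-axis shift (mm) to a world target, with the present axes, and with axes after turning to phi first"""
    o,Rt=st(); d=np.array([x,y,z])-o["tool_pos"]; ph=np.degrees(np.arctan2(Rt[1,1],Rt[0,1]))
    print("t",round(o["clock"],2),"pos",np.round(o["tool_pos"],4),"phi",round(ph,2),"open",round(o["opening"],4),"F",np.round(o["force"],1),"J",np.round(o["joint_pos"],1),"tilt",round(np.degrees(np.arccos(-Rt[2,0])),2))
    print("shift now",np.round(Rt.T@d*1000,1))
    if phi is not None:
        a=np.radians(phi); T=np.array([[0,0,-1],[np.cos(a),np.sin(a),0],[np.sin(a),-np.cos(a),0]])
        print("twist",round(-np.radians(phi-ph),3),"then shift",np.round(T@d*1000,1))
E
python3 -m pendant '[{"claw":60,"linear":[-15,0,0],"twist":0.1},{"claw":60,"linear":[-15,0,0],"twist":0.1},{"claw":60,"linear":[-15,0,0],"twist":0.1},{"claw":60,"linear":[-15,0,0],"twist":0.1},{"claw":60,"linear":[-13,0,0],"twist":0.068},{"claw":60,"linear":[0,35,14],"twist":0},{"claw":60,"linear":[0,35,14],"twist":0},{"claw":60,"linear":[0,35,14],"twist":0},{"claw":60,"linear":[0,35,14],"twist":0},{"claw":60,"linear":[0,35,14],"twist":0}]'
python3 -c "
from h import *
go(.4844,-.175,.2,90)"
```

```text
clock: 1.73
tool_pos: [0.3746, -0.4259, 0.2997]
orientation: [-23.4, 90.0, -23.5]
force: [1.3, 0.2, 0.3]
opening: 0.0595
t 1.73 pos [ 0.3746 -0.4259  0.2997] phi 89.96 open 0.0595 F [1.3 0.2 0.3] J [-28.9   8.1  -6.5  -0.  -75.4 -61.1] tilt 0.02
shift now [ 99.7 251.  109.6]
twist -0.001 then shift [ 99.7 250.9 109.8]
```

```bash

python3 -m pendant '[{"claw":60,"linear":[0,36,15.6],"twist":0},{"claw":60,"linear":[0,36,15.6],"twist":0},{"claw":60,"linear":[0,36,15.6],"twist":0},{"claw":60,"linear":[0,36,15.6],"twist":0},{"claw":60,"linear":[0,36,15.6],"twist":0},{"claw":60,"linear":[0,36,15.6],"twist":0},{"claw":60,"linear":[0,36,16],"twist":0},{"claw":60,"linear":[50,0,0],"twist":0},{"claw":60,"linear":[25,0,0],"twist":0},{"claw":60,"linear":[25,0,0],"twist":0}]'
python3 - <<'E'
from h import *
go(.4844,-.175,.088,90)
p,d=snapshot("wrist"); save("w1.png",p)
W=cloud("wrist",d)[d>0]
print("tube",*cyl(W,(.4844,-.175),.018,.02,.118)); print("big",*cyl(W,(.399,-.174),.028,.012,.066))
E
```

```text
clock: 2.57
tool_pos: [0.484, -0.1743, 0.2067]
orientation: [48.6, 90.0, 48.7]
force: [0.5, 0.2, -0.3]
opening: 0.06
t 2.57 pos [ 0.484  -0.1743  0.2067] phi 90.11 open 0.06 F [ 0.5  0.2 -0.3] J [  2.1   6.2 -21.   -0.  -62.8 -92. ] tilt 0.02
shift now [118.7  -0.7   0.4]
twist 0.002 then shift [118.7  -0.7   0.4]
tube [ 0.48237061 -0.17584909] 1503 0.006186118387982209
big [ 0.4043883 -0.1763673] 2216 0.011478776502223027
```

View pics/w1.png

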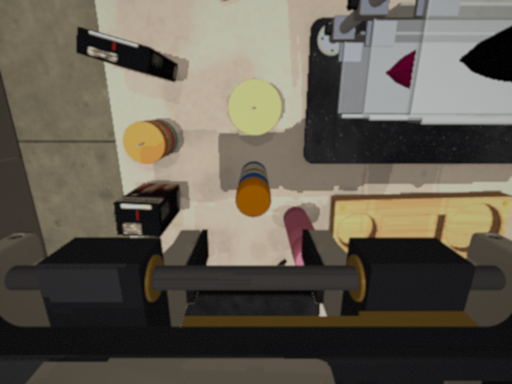

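```bash

python3 -m pendant '[{"claw":60,"linear":[30,-0.7,0],"twist":0},{"claw":60,"linear":[30,0,0],"twist":0},{"claw":60,"linear":[30,0,0],"twist":0},{"claw":60,"linear":[22,0,0],"twist":0},{"claw":60,"linear":[0,0,0],"twist":0},{"claw":25,"linear":[0,0,0],"twist":0},{"claw":25,"linear":[0,0,0],"twist":0},{"claw":25,"linear":[0,0,0],"twist":0},{"claw":25,"linear":[0,0,0],"twist":0},{"claw":25,"linear":[0,0,0],"twist":0}]'
python3 - <<'E'
from h import *
go(.561,-.033,.28,45)
E
```

```text
clock: 3.45
tool_pos: [0.485, -0.1763, 0.0974]
orientation: [-2.7, 89.8, -2.7]
force: [-0.1, 0.0, 4.8]
opening: 0.0343
t 3.45 pos [ 0.485  -0.1763  0.0974] phi 90.0 open 0.0343 F [-0.1  0.   4.8] J [  1.9  12.8 -29.2   0.  -47.9 -91.9] tilt 0.15
shift now [-182.5  143.2   76.5]
twist 0.785 then shift [-182.6  155.1  -47.5]
```

```bash

python3 -m pendant '[{"claw":25,"linear":[-15,0,0],"twist":0},{"claw":25,"linear":[-25,0,0],"twist":0},{"claw":25,"linear":[-25,0,0],"twist":0.1},{"claw":25,"linear":[-25,0,0],"twist":0.1},{"claw":25,"linear":[-25,0,0],"twist":0.1},{"claw":25,"linear":[-25,0,0],"twist":0.1},{"claw":25,"linear":[-25,0,0],"twist":0.1},{"claw":25,"linear":[-15,0,0],"twist":0.1},{"claw":25,"linear":[0,0,0],"twist":0.1},{"claw":25,"linear":[0,0,0],"twist":0.085}]'
python3 - <<'E'
from h import *
go(.561,-.033,.21,45)
# planar FK fit
E
```

```text
clock: 4.28
tool_pos: [0.4844, -0.1762, 0.2778]
orientation: [48.3, 89.8, 3.0]
force: [-0.5, 0.1, -1.3]
opening: 0.0339
t 4.28 pos [ 0.4844 -0.1762  0.2778] phi 44.71 open 0.0339 F [-0.5  0.1 -1.3] J [   1.9    3.5  -14.6   -0.   -71.8 -137.1] tilt 0.19
shift now [ 68.1 155.  -48. ]
twist -0.005 then shift [ 67.8 155.4 -47.1]
```

```bash
python3 - <<'E'
import numpy as np
from scipy.optimize import least_squares
D=[(20.59,.633,.304,-.602,.226),(8.1,-6.5,.3746,-.4259,.2997),(6.2,-21,.484,-.1743,.2067),(12.8,-29.2,.485,-.1763,.0974),(3.5,-14.6,.4844,-.1762,.2778)]
D=np.array(D);q2,q3=np.radians(D[:,0]),np.radians(D[:,1]);r=np.sqrt(D[:,2]**2+D[:,3]**2-.192**2);z=D[:,4];g=q2-q3
def f(p): a,L2,L3,e,hT=p; return np.r_[a+L2*np.sin(q2)+L3*np.cos(g)+e*np.sin(g)-r, hT+L2*np.cos(q2)-L3*np.sin(g)+e*np.cos(g)-z]
s=least_squares(f,[0,.45,.45,0,.1]);print(s.x.round(3),(s.fun*1000).round(1))
s=least_squares(lambda p:f([p[0],p[1],p[2],0,p[3]]),[0,.45,.45,.1]);print(s.x.round(3),(s.fun*1000).round(1))
s=least_squares(lambda p:f([0,p[0],p[1],0,p[2]]),[.45,.45,.1]);print(s.x.round(3),(s.fun*1000).round(1))
E
```

```text
[ 0.001  0.597  0.463  0.002 -0.177] [ 0.2 -0.2  0.8 -0.4 -0.4  0.1 -0.   0.4 -0.1 -0.4]
[ 0.002  0.598  0.463 -0.175] [ 0.4  0.1  0.7 -0.9 -0.2  0.  -0.1  0.4  0.2 -0.5]
[ 0.599  0.464 -0.176] [ 0.6  0.1  0.5 -1.2 -0.3  0.1  0.1  0.4 -0.2 -0.4]
```

```bash

python3 -m pendant '[{"claw":25,"linear":[0,20,-6],"twist":0},{"claw":25,"linear":[0,27,-8.4],"twist":0},{"claw":25,"linear":[0,27,-8.4],"twist":0},{"claw":25,"linear":[0,27,-8.4],"twist":0},{"claw":25,"linear":[0,27,-8.4],"twist":0},{"claw":25,"linear":[0,27,-8.4],"twist":0},{"claw":25,"linear":[20,0,0],"twist":0},{"claw":25,"linear":[24,0,0],"twist":0},{"claw":25,"linear":[24,0,0],"twist":0},{"claw":25,"linear":[0,0,0],"twist":0}]'
python3 - <<'E'
from h import *
go(.561,-.033,.108,45)
p,d=snapshot("side"); save("s2.png",cv2.resize(p[100:260,150:360],None,fx=3,fy=3))
W=cloud("side",d)[d>0]; print("tube",*cyl(W,(.561,-.033),.018,.13,.2))
E
```

```text
clock: 5.12
tool_pos: [0.5568, -0.0325, 0.2036]
orientation: [-133.1, 89.6, -178.2]
force: [-1.8, 0.0, -2.3]
opening: 0.034
t 5.12 pos [ 0.5568 -0.0325  0.2036] phi 44.99 open 0.034 F [-1.8  0.  -2.3] J [ 1.670e+01  1.080e+01 -1.590e+01 -1.000e-01 -6.380e+01 -1.517e+02] tilt 0.41
shift now [95.6  3.1  3.8]
twist -0.0 then shift [95.6  2.6  3.3]
tube [ 0.55639845 -0.03140395] 277 0.0014285886028945966
```

View pics/s2.png

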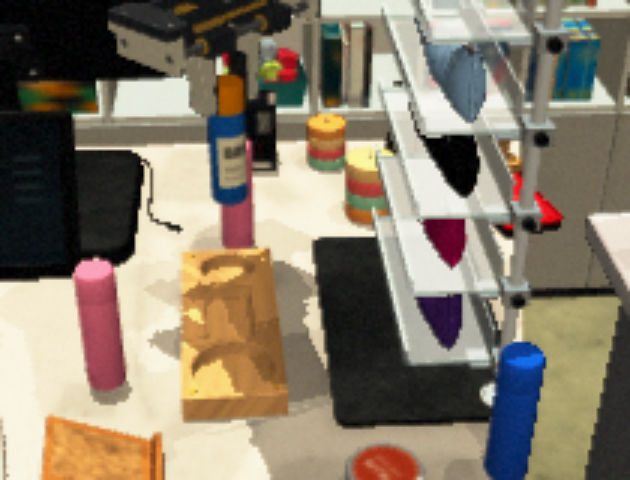

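The tube hangs upright at crop (228,150), above the small pocket at (225,265), so I'll lower it and release.

```bash

python3 -m pendant '[{"claw":25,"linear":[20,2.8,3.5],"twist":0},{"claw":25,"linear":[22,0,0],"twist":0},{"claw":25,"linear":[22,0,0],"twist":0},{"claw":25,"linear":[16,0,0],"twist":0},{"claw":25,"linear":[8,0,0],"twist":0},{"claw":25,"linear":[6,0,0],"twist":0},{"claw":25,"linear":[0,0,0],"twist":0},{"claw":25,"linear":[0,0,0],"twist":0},{"claw":25,"linear":[0,0,0],"twist":0},{"claw":25,"linear":[0,0,0],"twist":0}]'
python3 - <<'E'
from h import *
go(.561,-.033,.106,45)
E
```

```text
clock: 6.0
tool_pos: [0.5648, -0.033, 0.1151]
orientation: [54.6, 89.9, 9.6]
force: [0.8, -0.6, 0.8]
opening: 0.0339
t 6.0 pos [ 0.5648 -0.033   0.1151] phi 45.02 open 0.0339 F [ 0.8 -0.6  0.8] J [  16.5   15.9  -21.9    0.   -52.1 -151.5] tilt 0.11
shift now [ 9.1 -2.7 -2.7]
twist 0.0 then shift [ 9.1 -2.7 -2.7]
```

```bash

python3 -m pendant '[{"claw":25,"linear":[3,-2.7,-2.7],"twist":0},{"claw":25,"linear":[3,0,0],"twist":0},{"claw":25,"linear":[2,0,0],"twist":0},{"claw":25,"linear":[1,0,0],"twist":0},{"claw":25,"linear":[0,0,0],"twist":0},{"claw":25,"linear":[0,0,0],"twist":0},{"claw":46,"linear":[0,0,0],"twist":0},{"claw":46,"linear":[0,0,0],"twist":0},{"claw":46,"linear":[0,0,0],"twist":0},{"claw":46,"linear":[0,0,0],"twist":0}]'
python3 - <<'E'
from h import *
go(.399,-.174,.28,20)
E
```

```text
clock: 6.83
tool_pos: [0.5602, -0.0331, 0.1046]
orientation: [-137.2, 90.0, 177.8]
force: [0.5, -0.8, -0.0]
opening: 0.0456
t 6.83 pos [ 0.5602 -0.0331  0.1046] phi 45.01 open 0.0456 F [ 0.5 -0.8 -0. ] J [  16.6   16.3  -23.    -0.   -50.7 -151.6] tilt 0.02
shift now [-175.3 -213.7  -14.4]
twist 0.437 then shift [-175.4 -199.7   77.3]
```

```bash

python3 -m pendant '[{"claw":46,"linear":[-25,0,0],"twist":0},{"claw":46,"linear":[-30,0,0],"twist":0},{"claw":46,"linear":[-30,0,0],"twist":0},{"claw":46,"linear":[-30,0,0],"twist":0},{"claw":46,"linear":[-30,0,0],"twist":0},{"claw":76,"linear":[-25,-15,0],"twist":0},{"claw":76,"linear":[0,-33,-2.4],"twist":0},{"claw":76,"linear":[0,-33,-2.4],"twist":0},{"claw":76,"linear":[0,-33,-2.4],"twist":0},{"claw":76,"linear":[0,-33,-2.4],"twist":0}]'
python3 -m pendant '[{"claw":76,"linear":[0,-33,-2.4],"twist":0},{"claw":76,"linear":[0,-33,-2.4],"twist":0},{"claw":76,"linear":[20,0,0],"twist":0},{"claw":76,"linear":[35,0,0],"twist":0},{"claw":76,"linear":[35,0,0],"twist":0},{"claw":76,"linear":[20,0,0],"twist":0},{"claw":76,"linear":[0,0,0],"twist":0},{"claw":76,"linear":[0,0,0],"twist":0},{"claw":76,"linear":[0,0,0],"twist":0},{"claw":76,"linear":[0,0,0],"twist":0}]'
python3 - <<'E'
from h import *
go(.399,-.174,.042,45)
p,d=snapshot("wrist"); save("w3.png",p)
p,d=snapshot("side"); W=cloud("side",d)[d>0]
print("tube",*cyl(W,(.561,-.033),.018,.03,.128)); print("tube top",W[np.hypot(W[:,0]-.56,W[:,1]+.033)<.025,2].max())
E
```

```text
clock: 7.67
tool_pos: [0.4483, -0.1309, 0.2748]
orientation: [115.8, 90.0, 70.9]
force: [0.1, -1.2, 0.3]
opening: 0.0726
clock: 8.5
tool_pos: [0.4008, -0.1736, 0.1666]
orientation: [39.1, 89.8, -5.9]
force: [-0.5, -0.7, 0.6]
opening: 0.0758
t 8.5 pos [ 0.4008 -0.1736  0.1666] phi 45.04 open 0.0758 F [-0.5 -0.7  0.6] J [   2.6    0.4  -33.1    0.   -56.3 -137.6] tilt 0.16
shift now [124.6  -1.8  -1.3]
twist 0.001 then shift [124.6  -1.5  -1. ]
tube [ 0.5597941  -0.03160185] 356 0.001896305205160124
tube top 0.13036631760852904
```

View pics/w3.png

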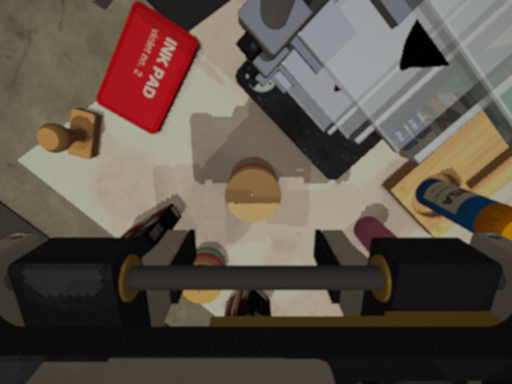

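The tube stands in its pocket: top at z 0.130, centred at (0.560,-0.032). The candle is at wrist pixel (252,190), between the fingers, so I'll descend and grip it.

```bash

python3 -m pendant '[{"claw":76,"linear":[20,-1.6,-1],"twist":0},{"claw":76,"linear":[25,0,0],"twist":0},{"claw":76,"linear":[25,0,0],"twist":0},{"claw":76,"linear":[25,0,0],"twist":0},{"claw":76,"linear":[15,0,0],"twist":0},{"claw":76,"linear":[10,0,0],"twist":0},{"claw":76,"linear":[0,0,0],"twist":0},{"claw":76,"linear":[0,0,0],"twist":0},{"claw":76,"linear":[0,0,0],"twist":0},{"claw":76,"linear":[0,0,0],"twist":0}]'
python3 -m pendant '[{"claw":46,"linear":[0,0,0],"twist":0},{"claw":46,"linear":[0,0,0],"twist":0},{"claw":46,"linear":[0,0,0],"twist":0},{"claw":46,"linear":[0,0,0],"twist":0},{"claw":46,"linear":[0,0,0],"twist":0},{"claw":46,"linear":[0,0,0],"twist":0},{"claw":46,"linear":[0,0,0],"twist":0},{"claw":46,"linear":[-8,0,0],"twist":0},{"claw":46,"linear":[-12,0,0],"twist":0},{"claw":46,"linear":[0,0,0],"twist":0}]'
python3 - <<'E'
from h import *
go(.5563,.127,.25,45)
E
```

```text
clock: 9.43
tool_pos: [0.3986, -0.174, 0.046]
orientation: [44.4, 89.9, -0.6]
force: [-0.5, 0.5, 0.2]
opening: 0.0762
clock: 10.27
tool_pos: [0.3986, -0.1741, 0.0666]
orientation: [39.8, 89.9, -5.2]
force: [0.9, -0.6, -1.5]
opening: 0.0545
t 10.27 pos [ 0.3986 -0.1741  0.0666] phi 45.03 open 0.0545 F [ 0.9 -0.6 -1.5] J [   2.6    8.1  -40.8    0.   -40.9 -137.6] tilt 0.12
shift now [-183.2  324.7 -100.9]
twist 0.001 then shift [-183.4  324.4 -101.4]
```

```bash

python3 -m pendant '[{"claw":46,"linear":[-25,0,0],"twist":0},{"claw":46,"linear":[-30,0,0],"twist":0},{"claw":46,"linear":[-30,0,0],"twist":0},{"claw":46,"linear":[-30,0,0],"twist":0},{"claw":46,"linear":[-30,0,0],"twist":0},{"claw":46,"linear":[-30,0,0],"twist":0},{"claw":46,"linear":[-30,0,0],"twist":0},{"claw":46,"linear":[-25,15,0],"twist":0},{"claw":46,"linear":[-10,27,0],"twist":0},{"claw":46,"linear":[0,27,0],"twist":0}]'
python3 -m pendant '[{"claw":46,"linear":[0,27,0],"twist":0},{"claw":46,"linear":[0,27,0],"twist":0},{"claw":46,"linear":[0,27,-14],"twist":0},{"claw":46,"linear":[0,27,-14],"twist":0},{"claw":46,"linear":[0,27,-14],"twist":0},{"claw":46,"linear":[0,27,-14],"twist":0},{"claw":46,"linear":[0,27,-14],"twist":0},{"claw":46,"linear":[0,27,-14],"twist":0},{"claw":46,"linear":[0,25,-10],"twist":0},{"claw":46,"linear":[0,14,-7],"twist":0}]'
python3 -m pendant '[{"claw":46,"linear":[15,0,0],"twist":0},{"claw":46,"linear":[30,0,0],"twist":0},{"claw":46,"linear":[30,0,0],"twist":0},{"claw":46,"linear":[30,0,0],"twist":0},{"claw":46,"linear":[30,0,0],"twist":0},{"claw":46,"linear":[20,0,0],"twist":0},{"claw":46,"linear":[10,0,0],"twist":0},{"claw":46,"linear":[0,0,0],"twist":0},{"claw":46,"linear":[0,0,0],"twist":0},{"claw":46,"linear":[0,0,0],"twist":0}]'
python3 - <<'E'
from h import *
go(.5563,.127,.056,45)
p,d=snapshot("side"); save("s4.png",cv2.resize(p[100:260,150:360],None,fx=3,fy=3))
W=cloud("side",d)[d>0]; z=st()[0]["tool_pos"][2]; print("candle",*cyl(W,(.556,.127),.028,z-.04,z))
E
```

```text
clock: 11.1
tool_pos: [0.4478, -0.125, 0.3081]
orientation: [48.3, 89.7, 3.3]
force: [0.1, 0.2, -2.1]
opening: 0.0545
clock: 11.93
tool_pos: [0.5558, 0.129, 0.3039]
orientation: [-128.1, 89.9, -173.0]
force: [1.3, -0.7, -1.6]
opening: 0.055
clock: 12.77
tool_pos: [0.5563, 0.1269, 0.1415]
orientation: [65.6, 89.9, 20.6]
force: [0.2, 0.5, -0.3]
opening: 0.0544
t 12.77 pos [0.5563 0.1269 0.1415] phi 45.02 open 0.0544 F [ 0.2  0.5 -0.3] J [  32.5   14.8  -19.5    0.   -55.6 -167.5] tilt 0.13
shift now [85.5 -0.1 -0.2]
twist 0.0 then shift [85.5  0.1 -0.1]
candle [0.55715877 0.12707605] 268 0.0010579812137244664
```

View pics/s4.png

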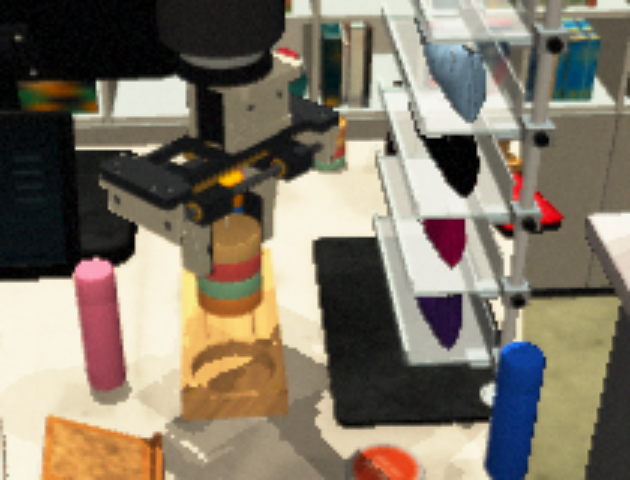

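The candle is held upright at crop (232,265), directly over the big pocket. I'll lower and release it.

```bash

python3 -m pendant '[{"claw":46,"linear":[15,0,0],"twist":0},{"claw":46,"linear":[20,0,0],"twist":0},{"claw":46,"linear":[20,0,0],"twist":0},{"claw":46,"linear":[15,0,0],"twist":0},{"claw":46,"linear":[8,0,0],"twist":0},{"claw":46,"linear":[5,0,0],"twist":0},{"claw":46,"linear":[4,0,0],"twist":0},{"claw":46,"linear":[0,0,0],"twist":0},{"claw":46,"linear":[0,0,0],"twist":0},{"claw":46,"linear":[0,0,0],"twist":0}]'
python3 - <<'E'
from h import *
go(.5563,.127,.054,45)
E
```

```text
clock: 13.65
tool_pos: [0.5558, 0.1268, 0.0537]
orientation: [76.1, 89.9, 31.1]
force: [0.0, -0.2, -1.7]
opening: 0.0545
t 13.65 pos [0.5558 0.1268 0.0537] phi 45.01 open 0.0545 F [ 0.  -0.2 -1.7] J [  32.5   20.5  -24.9    0.   -44.5 -167.5] tilt 0.07
shift now [-0.3  0.5  0.2]
twist 0.0 then shift [-0.3  0.5  0.2]
```

```bash

python3 -m pendant '[{"claw":70,"linear":[0,0,0],"twist":0},{"claw":70,"linear":[0,0,0],"twist":0},{"claw":70,"linear":[0,0,0],"twist":0},{"claw":70,"linear":[0,0,0],"twist":0},{"claw":70,"linear":[-15,0,0],"twist":0},{"claw":70,"linear":[-25,0,0],"twist":0},{"claw":70,"linear":[-30,0,0],"twist":0},{"claw":70,"linear":[-30,0,0],"twist":0},{"claw":70,"linear":[-30,0,0],"twist":-0.08},{"claw":70,"linear":[-30,0,0],"twist":-0.12}]'
python3 -m pendant '[{"claw":70,"linear":[-30,0,0],"twist":-0.12},{"claw":70,"linear":[-30,0,0],"twist":-0.12},{"claw":70,"linear":[-30,0,0],"twist":-0.12},{"claw":70,"linear":[-17,0,0],"twist":-0.12},{"claw":70,"linear":[0,0,0],"twist":-0.12},{"claw":70,"linear":[0,0,0],"twist":-0.12},{"claw":70,"linear":[0,0,0],"twist":-0.12},{"claw":70,"linear":[0,0,0],"twist":-0.12},{"claw":70,"linear":[0,0,0],"twist":-0.12},{"claw":70,"linear":[0,0,0],"twist":-0.12}]'
python3 -m pendant '[{"claw":50,"linear":[0,0,0],"twist":-0.12},{"claw":50,"linear":[0,0,0],"twist":-0.12},{"claw":50,"linear":[0,0,0],"twist":-0.12},{"claw":50,"linear":[0,0,0],"twist":-0.12},{"claw":50,"linear":[0,0,0],"twist":-0.12},{"claw":50,"linear":[0,0,0],"twist":-0.1},{"claw":50,"linear":[0,0,0],"twist":0},{"claw":50,"linear":[0,0,0],"twist":0},{"claw":50,"linear":[0,0,0],"twist":0},{"claw":50,"linear":[0,0,0],"twist":0}]'
python3 - <<'E'
from h import *
go(.50,-.2,.32,165.2)
p,d=snapshot("side"); W=cloud("side",d)[d>0]; print("candle",*cyl(W,(.556,.127),.028,.03,.073)); print(W[np.hypot(W[:,0]-.556,W[:,1]-.127)<.03,2].max())
E
```

```text
clock: 14.48
tool_pos: [0.5551, 0.1264, 0.2145]
orientation: [66.5, 90.0, 33.1]
force: [0.9, 1.0, -0.8]
opening: 0.0702
clock: 15.32
tool_pos: [0.5552, 0.1265, 0.32]
orientation: [37.2, 90.0, 72.8]
force: [0.7, -0.1, 0.5]
opening: 0.07
clock: 16.15
tool_pos: [0.5553, 0.1265, 0.3199]
orientation: [65.2, 90.0, 140.4]
force: [-0.6, -0.4, 0.5]
opening: 0.0502
t 16.15 pos [0.5553 0.1265 0.3199] phi 165.2 open 0.0502 F [-0.6 -0.4  0.5] J [ 32.5   7.9  -4.1  -0.  -78.  -47.3] tilt 0.0
shift now [-1.000e-01 -3.000e+01 -3.298e+02]
twist -0.0 then shift [-1.000e-01 -3.000e+01 -3.298e+02]
candle [0.55669398 0.12707809] 280 0.0011273638904504464
0.5078746243079947
```

```bash

python3 -m pendant '[{"claw":50,"linear":[0,-2,-20],"twist":0},{"claw":50,"linear":[0,-3,-33],"twist":0},{"claw":50,"linear":[0,-3,-33],"twist":0},{"claw":50,"linear":[0,-3,-33],"twist":0},{"claw":50,"linear":[0,-3,-33],"twist":0},{"claw":50,"linear":[0,-3,-33],"twist":0},{"claw":50,"linear":[0,-3,-33],"twist":0},{"claw":50,"linear":[0,-3,-33],"twist":0},{"claw":50,"linear":[0,-3,-33],"twist":0},{"claw":50,"linear":[0,-3,-33],"twist":0}]'
python3 -m pendant '[{"claw":50,"linear":[0,10,-23],"twist":0},{"claw":50,"linear":[0,20,-23],"twist":0},{"claw":50,"linear":[0,22,-23],"twist":0},{"claw":50,"linear":[0,22,-23],"twist":0},{"claw":50,"linear":[0,20,-21],"twist":0},{"claw":50,"linear":[0,18,-21],"twist":0},{"claw":50,"linear":[30,0,0],"twist":0},{"claw":50,"linear":[30,0,0],"twist":0},{"claw":50,"linear":[30,0,0],"twist":0},{"claw":50,"linear":[0,0,0],"twist":0}]'
python3 - <<'E'
from h import *
go(.350,-.302,.06,165.2)
p,d=snapshot("wrist"); save("w5.png",p)
W=cloud("wrist",d)[d>0]; print(W[:,2].max())
print("flat",*rect(W,(.35,-.302),.011,.033,-15,.08,.1,.05)); q=W[(W[:,2]>.082)&(W[:,2]<.1)&(np.hypot(W[:,0]-.35,W[:,1]+.3)<.06)]; print(len(q), cv2.minAreaRect(q[:,:2].astype(np.float32)))
E
```

```text
clock: 17.03
tool_pos: [0.5026, -0.189, 0.3202]
orientation: [-77.1, 90.0, -1.8]
force: [1.0, 0.6, -0.3]
opening: 0.05
clock: 17.87
tool_pos: [0.3576, -0.2874, 0.2249]
orientation: [75.6, 89.5, 150.8]
force: [-0.8, 1.3, -0.8]
opening: 0.0502
t 17.87 pos [ 0.3576 -0.2874  0.2249] phi 165.18 open 0.0502 F [-0.8  1.3 -0.8] J [-14.2   0.1 -25.1  -0.1 -65.3  -0.6] tilt 0.47
shift now [164.9   2.3 -16.4]
twist -0.0 then shift [164.9   3.6 -16.1]
0.3438737601764102
flat [ 0.35392297 -0.30394979] -11.451557122815887 1210 0.005713200743328976
1195 ((0.35234805941581726, -0.3044414222240448), (0.06611495465040207, 0.021504495292901993), 75.02276611328125)
```

View pics/w5.png

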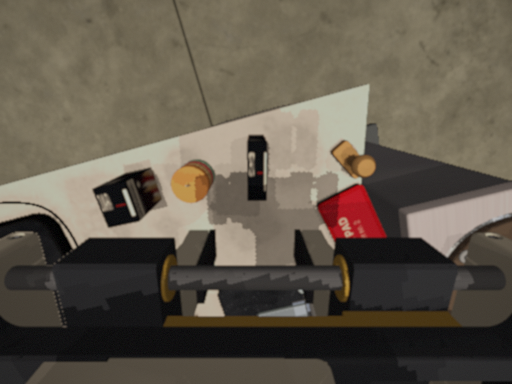

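The flat box shows at wrist pixel (257,167), thin and aligned with the jaws. Its top measures 66 x 21.5 mm at (0.352,-0.304).

```bash

python3 -m pendant '[{"claw":50,"linear":[0,2,-9],"twist":0},{"claw":50,"linear":[0,0.5,-8.5],"twist":0},{"claw":50,"linear":[25,0,0],"twist":0},{"claw":50,"linear":[30,0,0],"twist":0},{"claw":50,"linear":[30,0,0],"twist":0},{"claw":50,"linear":[20,0,0],"twist":0},{"claw":50,"linear":[0,0,0],"twist":0},{"claw":50,"linear":[0,0,0],"twist":0},{"claw":50,"linear":[0,0,0],"twist":0},{"claw":50,"linear":[0,0,0],"twist":0}]'
python3 -c "
from h import *
go(.3515,-.3035,.055)"
```

```text
clock: 18.75
tool_pos: [0.3555, -0.3058, 0.127]
orientation: [-99.5, 89.8, -24.2]
force: [-0.1, 0.1, -0.1]
opening: 0.0502
t 18.75 pos [ 0.3555 -0.3058  0.127 ] phi 165.35 open 0.0502 F [-0.1  0.1 -0.1] J [-16.5   6.3 -32.7   0.  -50.8   1.9] tilt 0.21
shift now [72.   4.7  1.3]
```

```bash

python3 -m pendant '[{"claw":50,"linear":[10,4.5,1],"twist":0},{"claw":50,"linear":[20,0,0],"twist":0},{"claw":50,"linear":[20,0,0],"twist":0},{"claw":50,"linear":[15,0,0],"twist":0},{"claw":50,"linear":[7,0,0],"twist":0},{"claw":50,"linear":[0,0,0],"twist":0},{"claw":50,"linear":[0,0,0],"twist":0},{"claw":15,"linear":[0,0,0],"twist":0},{"claw":15,"linear":[0,0,0],"twist":0},{"claw":15,"linear":[0,0,0],"twist":0}]'
python3 -m pendant '[{"claw":15,"linear":[0,0,0],"twist":0},{"claw":15,"linear":[0,0,0],"twist":0},{"claw":15,"linear":[0,0,0],"twist":0},{"claw":15,"linear":[0,0,0],"twist":0},{"claw":15,"linear":[0,0,0],"twist":0},{"claw":15,"linear":[0,0,0],"twist":0},{"claw":15,"linear":[0,0,0],"twist":0},{"claw":15,"linear":[0,0,0],"twist":0},{"claw":15,"linear":[0,0,0],"twist":0},{"claw":15,"linear":[0,0,0],"twist":0}]'
python3 -c "
from h import *
go(.3515,-.3035,.3)"
```

```text
clock: 19.58
tool_pos: [0.3505, -0.3032, 0.0538]
orientation: [-94.4, 89.9, -19.1]
force: [0.1, -0.5, -0.3]
opening: 0.0354
clock: 20.42
tool_pos: [0.3501, -0.303, 0.0532]
orientation: [-113.4, 90.0, -38.1]
force: [-0.9, 1.7, 6.1]
opening: 0.0218
t 20.42 pos [ 0.3501 -0.303   0.0532] phi 165.35 open 0.0218 F [-0.9  1.7  6.1] J [-16.4  11.9 -38.3   0.  -39.8   1.7] tilt 0.02
shift now [-2.468e+02 -1.600e+00 -1.000e-01]
```

```bash

python3 -m pendant '[{"claw":15,"linear":[-15,0,0],"twist":0},{"claw":15,"linear":[-25,0,0],"twist":0},{"claw":15,"linear":[-30,0,0],"twist":0},{"claw":15,"linear":[-30,0,0],"twist":0},{"claw":15,"linear":[-30,0,0],"twist":-0.07},{"claw":15,"linear":[-30,0,0],"twist":-0.07},{"claw":15,"linear":[-30,0,0],"twist":-0.07},{"claw":15,"linear":[-30,0,0],"twist":-0.075},{"claw":15,"linear":[-25,0,0],"twist":0},{"claw":15,"linear":[-15,0,0],"twist":0}]'
python3 -m pendant '[{"claw":15,"linear":[0,-15,10],"twist":0},{"claw":15,"linear":[0,-26,16],"twist":0},{"claw":15,"linear":[0,-28,18],"twist":0},{"claw":15,"linear":[0,-28,18],"twist":0},{"claw":15,"linear":[0,-28,18],"twist":0},{"claw":15,"linear":[0,-28,18],"twist":0},{"claw":15,"linear":[0,-8,30],"twist":0},{"claw":15,"linear":[0,-8,30],"twist":0},{"claw":15,"linear":[0,-8,30],"twist":0},{"claw":15,"linear":[0,-8,30],"twist":0}]'
python3 -m pendant '[{"claw":15,"linear":[0,-8,30],"twist":0},{"claw":15,"linear":[0,-8,30],"twist":0},{"claw":15,"linear":[0,-8,30],"twist":0},{"claw":15,"linear":[0,-7,28],"twist":0},{"claw":15,"linear":[0,0,0],"twist":0},{"claw":15,"linear":[0,0,0],"twist":0},{"claw":15,"linear":[0,0,0],"twist":0},{"claw":15,"linear":[0,0,0],"twist":0},{"claw":15,"linear":[0,0,0],"twist":0},{"claw":15,"linear":[0,0,0],"twist":0}]'
python3 -c "
from h import *
go(.5588,.042,.12,181.7)"
```

```text
clock: 21.25
tool_pos: [0.3503, -0.3032, 0.3156]
orientation: [-116.1, 89.8, -24.4]
force: [0.4, -0.2, -1.5]
opening: 0.022
clock: 22.08
tool_pos: [0.5283, -0.0781, 0.312]
orientation: [83.7, 89.9, 175.3]
force: [1.0, -0.3, -2.0]
opening: 0.0216
clock: 22.92
tool_pos: [0.5559, 0.0383, 0.313]
orientation: [-56.8, 90.0, 34.8]
force: [0.1, 0.0, -1.0]
opening: 0.0217
t 22.92 pos [0.5559 0.0383 0.313 ] phi -178.41 open 0.0217 F [ 0.1  0.  -1. ] J [ 24.1   6.8  -6.3  -0.  -76.9 -22.5] tilt 0.01
shift now [193.   -3.    3.6]
twist -6.285 then shift [193.   -3.    3.6]
```

```bash

python3 -m pendant '[{"claw":15,"linear":[15,-3,3.6],"twist":0},{"claw":15,"linear":[30,0,0],"twist":0},{"claw":15,"linear":[30,0,0],"twist":0},{"claw":15,"linear":[30,0,0],"twist":0},{"claw":15,"linear":[30,0,0],"twist":0},{"claw":15,"linear":[30,0,0],"twist":0},{"claw":15,"linear":[20,0,0],"twist":0},{"claw":15,"linear":[10,0,0],"twist":0},{"claw":15,"linear":[0,0,0],"twist":0},{"claw":15,"linear":[0,0,0],"twist":0}]'
python3 - <<'E'
from h import *
go(.5588,.042,.0625,181.7)
p,d=snapshot("side"); save("s6.png",cv2.resize(p[120:260,170:330],None,fx=4,fy=4))
W=cloud("side",d)[d>0]; z=st()[0]["tool_pos"][2]; print("box",*rect(W,(.5588,.042),.011,.033,1.7,z-.05,z-.005,.05))
E
```

```text
clock: 23.75
tool_pos: [0.5595, 0.0426, 0.1185]
orientation: [-139.5, 90.0, -47.9]
force: [0.3, 0.1, -1.1]
opening: 0.0217
t 23.75 pos [0.5595 0.0426 0.1185] phi -178.34 open 0.0217 F [ 0.3  0.1 -1.1] J [ 24.4  15.4 -22.2   0.  -52.5 -22.7] tilt 0.03
shift now [56.   0.7 -0.5]
twist -6.284 then shift [56.   0.7 -0.5]
box [0.55942364 0.04410828] 3.6786623000246617 112 0.0011770561364391513
```

View pics/s6.png

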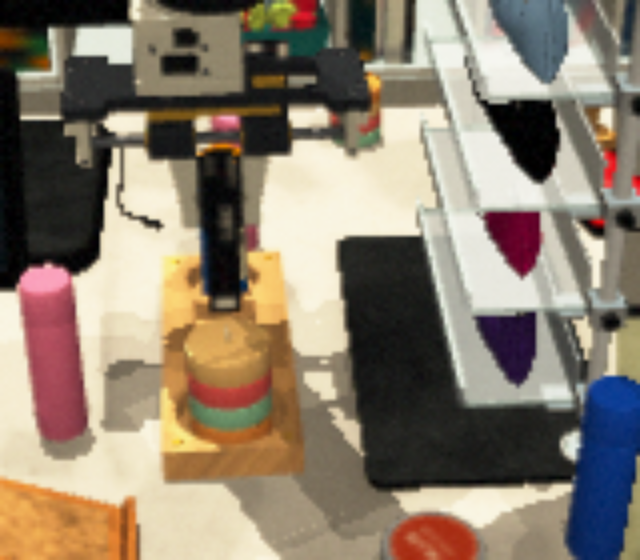

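The candle stands in the big pocket at (228,390). The box hangs upright at (222,230), aligned over the slot. I'll lower and release it, then lift.

```bash

python3 -m pendant '[{"claw":15,"linear":[12,0.5,-1.5],"twist":0},{"claw":15,"linear":[15,0,0],"twist":0},{"claw":15,"linear":[12,0,0],"twist":0},{"claw":15,"linear":[8,0,0],"twist":0},{"claw":15,"linear":[5,0,0],"twist":0},{"claw":15,"linear":[3,0,0],"twist":0},{"claw":15,"linear":[2,0,0],"twist":0},{"claw":15,"linear":[0,0,0],"twist":0},{"claw":15,"linear":[0,0,0],"twist":0},{"claw":15,"linear":[0,0,0],"twist":0}]'
python3 -c "
from h import *
go(.5588,.042,.0612)"
python3 -m pendant '[{"claw":36,"linear":[0,0,0],"twist":0},{"claw":36,"linear":[0,0,0],"twist":0},{"claw":36,"linear":[0,0,0],"twist":0},{"claw":36,"linear":[0,0,0],"twist":0},{"claw":36,"linear":[-10,0,0],"twist":0},{"claw":36,"linear":[-25,0,0],"twist":0},{"claw":36,"linear":[-30,0,0],"twist":0},{"claw":36,"linear":[-30,0,0],"twist":0},{"claw":36,"linear":[-30,0,0],"twist":0},{"claw":36,"linear":[-30,0,0],"twist":0}]'
python3 -m pendant '[{"claw":36,"linear":[-30,0,0],"twist":0.1},{"claw":36,"linear":[-30,0,0],"twist":0.12},{"claw":36,"linear":[-30,0,0],"twist":0.12},{"claw":80,"linear":[-10,0,0],"twist":0.12},{"claw":80,"linear":[0,0,0],"twist":0.12},{"claw":80,"linear":[0,0,0],"twist":0.12},{"claw":80,"linear":[0,0,0],"twist":0.12},{"claw":80,"linear":[0,0,0],"twist":0.12},{"claw":80,"linear":[0,0,0],"twist":0.12},{"claw":80,"linear":[0,0,0],"twist":0.02}]'
python3 - <<'E'
from h import *
go(.437,.263,.32,120)
p,d=snapshot("side"); W=cloud("side",d)[d>0]; print("box",*rect(W,(.5588,.042),.011,.033,1.7,.03,.095,.05))
q=W[np.hypot(W[:,0]-.559,W[:,1]-.042)<.02]; print("top z",np.percentile(q[q[:,2]<.15][:,2],99))
E
```

```text
clock: 24.63
tool_pos: [0.5587, 0.0415, 0.0614]
orientation: [-70.2, 90.0, 21.5]
force: [0.5, 0.9, -1.7]
opening: 0.0217
t 24.63 pos [0.5587 0.0415 0.0614] phi -178.33 open 0.0217 F [ 0.5  0.9 -1.7] J [ 24.3  19.2 -25.7   0.  -45.  -22.6] tilt 0.04
shift now [ 0.2 -0.1  0.5]
clock: 25.47
tool_pos: [0.5582, 0.0412, 0.2184]
orientation: [-76.8, 90.0, 14.9]
force: [0.2, -0.6, -1.0]
opening: 0.0364
clock: 26.3
tool_pos: [0.5582, 0.0412, 0.3167]
orientation: [-12.4, 90.0, 17.0]
force: [-0.2, 0.1, 0.5]
opening: 0.0764
t 26.3 pos [0.5582 0.0412 0.3167] phi 119.46 open 0.0764 F [-0.2  0.1  0.5] J [ 24.3   7.   -5.6   0.  -77.4 -84.8] tilt 0.03
shift now [ -3.3 252.7   3.5]
twist -0.009 then shift [ -3.3 252.7   5.9]
box [0.55847067 0.04275449] 0.48936321862432 92 0.0015297258609111057
top z 0.10121606369468594
```

```bash

python3 -m pendant '[{"claw":84,"linear":[0,15,0.5],"twist":0},{"claw":84,"linear":[0,28,0.6],"twist":0},{"claw":84,"linear":[0,30,0.6],"twist":0},{"claw":84,"linear":[0,30,0.6],"twist":0},{"claw":84,"linear":[0,30,0.6],"twist":0},{"claw":84,"linear":[0,30,0.6],"twist":0},{"claw":84,"linear":[0,30,0],"twist":0},{"claw":84,"linear":[0,30,0],"twist":0},{"claw":84,"linear":[0,28,0],"twist":0},{"claw":84,"linear":[0,0,0],"twist":0}]'
python3 -m pendant '[{"claw":84,"linear":[15,0,0],"twist":0},{"claw":84,"linear":[25,0,0],"twist":0},{"claw":84,"linear":[25,0,0],"twist":0},{"claw":84,"linear":[25,0,0],"twist":0},{"claw":84,"linear":[25,0,0],"twist":0},{"claw":84,"linear":[25,0,0],"twist":0},{"claw":84,"linear":[15,0,0],"twist":0},{"claw":84,"linear":[0,0,0],"twist":0},{"claw":84,"linear":[0,0,0],"twist":0},{"claw":84,"linear":[0,0,0],"twist":0}]'
python3 - <<'E'
from h import *
go(.4375,.2635,.01,120)
for n in ["side","scene"]:
    p,d=snapshot(n); W=cloud(n,d); save(f"a_{n}.png",p)
    M=(d>0)&(W[...,2]>.2)&(W[...,0]>-.1)&(W[...,0]<.7)&(W[...,1]>-.2)&(W[...,1]<.5)
    print(n)
    for z in np.arange(.2,1.0,.05):
        q=W[M&(abs(W[...,2]-z)<.02)&(np.hypot(W[...,0]-.437,W[...,1]-.263)<.14)]
        if len(q)>5: print(round(z,2),len(q),np.percentile(q,2,axis=0).round(3),np.percentile(q,98,axis=0).round(3))
p,d=snapshot("wrist"); W=cloud("wrist",d); q=W[(d>0)&(W[...,2]>.012)&(W[...,2]<.032)&(np.hypot(W[...,0]-.437,W[...,1]-.263)<.05)]
print("tin",cv2.minEnclosingCircle(q[:,:2].astype(np.float32)),len(q)); save("w7.png",p)
E
```

```text
clock: 27.18
tool_pos: [0.4351, 0.2639, 0.3164]
orientation: [48.9, 89.9, 79.1]
force: [0.5, 0.2, 0.6]
opening: 0.0841
clock: 28.02
tool_pos: [0.4375, 0.2614, 0.1623]
orientation: [5.1, 89.9, 35.0]
force: [0.1, 0.9, 0.7]
opening: 0.0838
t 28.02 pos [0.4375 0.2614 0.1623] phi 119.88 open 0.0838 F [0.1 0.9 0.7] J [  53.     8.   -25.3    0.   -56.6 -113.1] tilt 0.09
shift now [152.3   1.8   0.8]
twist -0.002 then shift [152.3   1.8   1. ]
side
0.2 88 [0.329 0.175 0.2  ] [0.478 0.316 0.218]
0.25 1735 [0.344 0.162 0.232] [0.513 0.362 0.27 ]
0.3 595 [0.37 0.15 0.28] [0.481 0.288 0.319]
0.35 882 [0.327 0.162 0.331] [0.481 0.309 0.369]
0.4 1136 [0.398 0.273 0.381] [0.482 0.309 0.419]
0.45 1283 [0.398 0.271 0.431] [0.483 0.309 0.469]
0.5 2112 [0.353 0.273 0.482] [0.485 0.37  0.519]
0.55 3243 [0.362 0.277 0.531] [0.483 0.377 0.569]
scene
0.2 138 [0.407 0.13  0.201] [0.478 0.321 0.219]
0.25 1287 [0.368 0.149 0.233] [0.515 0.357 0.27 ]
0.3 485 [0.371 0.138 0.28 ] [0.484 0.287 0.319]
0.35 640 [0.352 0.131 0.331] [0.484 0.307 0.369]
0.4 677 [0.435 0.226 0.381] [0.484 0.307 0.419]
0.45 718 [0.434 0.226 0.431] [0.485 0.307 0.469]
0.5 1182 [0.349 0.225 0.481] [0.487 0.369 0.519]
0.55 1755 [0.36  0.228 0.531] [0.486 0.376 0.569]
0.6 454 [0.348 0.229 0.58 ] [0.486 0.358 0.594]
tin ((0.4375728368759155, 0.26173830032348633), 0.031422629952430725) 2285
```

View pics/a_side.png

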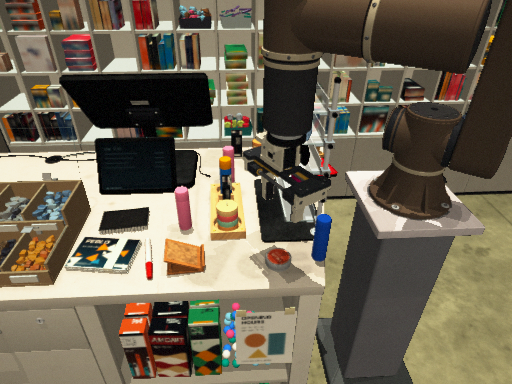

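The wrist column clears the rack, and the side view shows everything placed so far standing. The wrist camera puts the tin at (0.4376,0.2617), right under the TCP, so I'll descend.

```bash

python3 -m pendant '[{"claw":84,"linear":[15,0.6,0],"twist":0},{"claw":84,"linear":[25,0,0],"twist":0},{"claw":84,"linear":[25,0,0],"twist":0},{"claw":84,"linear":[25,0,0],"twist":0},{"claw":84,"linear":[20,0,0],"twist":0},{"claw":84,"linear":[15,0,0],"twist":0},{"claw":84,"linear":[10,0,0],"twist":0},{"claw":84,"linear":[0,0,0],"twist":0},{"claw":84,"linear":[0,0,0],"twist":0},{"claw":84,"linear":[0,0,0],"twist":0}]'
python3 -c "
from h import *
go(.4376,.2622,.008,120)"
```

```text
clock: 29.0
tool_pos: [0.4372, 0.2622, 0.027]
orientation: [15.9, 89.9, 45.7]
force: [-0.0, -0.1, 0.5]
opening: 0.0839
t 29.0 pos [0.4372 0.2622 0.027 ] phi 119.81 open 0.0839 F [-0.  -0.1  0.5] J [  53.1   18.1  -34.     0.   -37.8 -113.3] tilt 0.11
shift now [19.  -0.2  0.3]
twist -0.003 then shift [19.  -0.2  0.3]
```

```bash

python3 -m pendant '[{"claw":84,"linear":[6,0,0],"twist":0},{"claw":84,"linear":[6,0,0],"twist":0},{"claw":84,"linear":[4,0,0],"twist":0},{"claw":84,"linear":[2,0,0],"twist":0},{"claw":84,"linear":[0,0,0],"twist":0},{"claw":52,"linear":[0,0,0],"twist":0},{"claw":52,"linear":[0,0,0],"twist":0},{"claw":52,"linear":[0,0,0],"twist":0},{"claw":52,"linear":[0,0,0],"twist":0},{"claw":52,"linear":[0,0,0],"twist":0}]'
python3 -m pendant '[{"claw":52,"linear":[0,0,0],"twist":0},{"claw":52,"linear":[0,0,0],"twist":0},{"claw":52,"linear":[0,0,0],"twist":0},{"claw":52,"linear":[0,0,0],"twist":0},{"claw":52,"linear":[0,0,0],"twist":0},{"claw":52,"linear":[0,0,0],"twist":0},{"claw":52,"linear":[0,0,0],"twist":0},{"claw":52,"linear":[0,0,0],"twist":0},{"claw":52,"linear":[0,0,0],"twist":0},{"claw":52,"linear":[0,0,0],"twist":0}]'
python3 -c "
from h import *
go(.652,.2494,.2,94.2)"
```

```text
clock: 29.83
tool_pos: [0.4366, 0.2615, 0.0081]
orientation: [17.3, 90.0, 47.1]
force: [-0.3, -0.1, 0.2]
opening: 0.0601
clock: 30.67
tool_pos: [0.4366, 0.2615, 0.008]
orientation: [16.2, 90.0, 46.0]
force: [-1.1, -0.8, 4.4]
opening: 0.0597
t 30.67 pos [0.4366 0.2615 0.008 ] phi 119.79 open 0.0597 F [-1.1 -0.8  4.4] J [  53.1   19.8  -35.     0.   -35.2 -113.3] tilt 0.01
shift now [-192.  -117.5  180.9]
twist 0.447 then shift [-192.   -27.9  213.9]
```

```bash

python3 -m pendant '[{"claw":52,"linear":[-12,0,0],"twist":0},{"claw":52,"linear":[-25,0,0],"twist":0},{"claw":52,"linear":[-30,0,0],"twist":0},{"claw":52,"linear":[-30,0,0],"twist":0.05},{"claw":52,"linear":[-30,0,0],"twist":0.1},{"claw":52,"linear":[-30,0,0],"twist":0.1},{"claw":52,"linear":[-20,0,0],"twist":0.1},{"claw":52,"linear":[0,0,0],"twist":0.097},{"claw":52,"linear":[0,0,0],"twist":0},{"claw":52,"linear":[0,0,0],"twist":0}]'
python3 -m pendant '[{"claw":52,"linear":[0,-2,15],"twist":0},{"claw":52,"linear":[0,-4,28],"twist":0},{"claw":52,"linear":[0,-4,30],"twist":0},{"claw":52,"linear":[0,-4,30],"twist":0},{"claw":52,"linear":[0,-4,30],"twist":0},{"claw":52,"linear":[0,-4,30],"twist":0},{"claw":52,"linear":[0,-4,28],"twist":0},{"claw":52,"linear":[0,-2,20],"twist":0},{"claw":52,"linear":[0,0,0],"twist":0},{"claw":52,"linear":[0,0,0],"twist":0}]'
python3 - <<'E'
from h import *
a=np.radians(4.2); x=.6601-.0125*np.cos(a); y=.2500-.0125*np.sin(a)
go(x,y,.07,94.2)
p,d=snapshot("side"); W=cloud("side",d); save("s8.png",cv2.resize(p[130:300,130:330],None,fx=3.5,fy=3.5))
q=W[(d>0)&(W[...,2]<.052)&(W[...,2]>.016)&(abs(W[...,0]-.66)<.06)&(abs(W[...,1]-.25)<.06)]; print(len(q),q.max(0),q.min(0))
E
```

```text
clock: 31.5
tool_pos: [0.436, 0.2611, 0.1843]
orientation: [-165.2, 89.9, -160.8]
force: [0.2, -0.3, -0.7]
opening: 0.0601
clock: 32.33
tool_pos: [0.6489, 0.248, 0.1819]
orientation: [-153.2, 89.8, -149.0]
force: [-0.9, -0.5, -0.9]
opening: 0.0603
t 32.33 pos [0.6489 0.248  0.1819] phi 94.24 open 0.0603 F [-0.9 -0.5 -0.9] J [  36.9   24.1    0.2   -0.   -66.3 -122.7] tilt 0.25
shift now [111.9   1.4  -0.8]
twist 0.001 then shift [111.9   1.2  -1.2]
844 [0.70707418 0.29093911 0.0499653 ] [0.61214672 0.20743424 0.01603951]
```

View pics/s8.png

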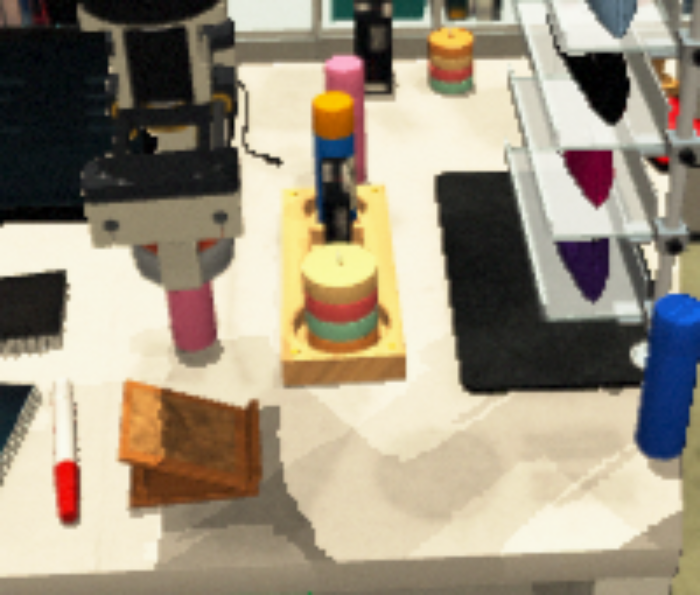

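Seen from the side, all three tray items stand in their pockets. The stand is at crop (190,440) with its ledge on the right, and the held tin is level above it. I'll lower it slowly toward contact at TCP z ≈ 0.045.

```bash

python3 -m pendant '[{"claw":52,"linear":[15,0,0],"twist":0},{"claw":52,"linear":[25,0,0],"twist":0},{"claw":52,"linear":[25,0,0],"twist":0},{"claw":52,"linear":[25,0,0],"twist":0},{"claw":52,"linear":[15,0,0],"twist":0},{"claw":52,"linear":[7,0,0],"twist":0},{"claw":52,"linear":[0,0,0],"twist":0},{"claw":52,"linear":[0,0,0],"twist":0},{"claw":52,"linear":[0,0,0],"twist":0},{"claw":52,"linear":[0,0,0],"twist":0}]'
python3 - <<'E'
from h import *
a=np.radians(4.2); x=.6601-.0125*np.cos(a); y=.2500-.0125*np.sin(a)
go(x,y,.048,94.2)
E
```

```text
clock: 33.22
tool_pos: [0.6497, 0.2494, 0.0746]
orientation: [28.1, 89.9, 32.3]
force: [0.5, 0.2, 0.3]
opening: 0.0599
t 33.22 pos [0.6497 0.2494 0.0746] phi 94.2 open 0.0599 F [0.5 0.2 0.3] J [  37.    29.1   -6.8    0.   -53.9 -122.8] tilt 0.14
shift now [26.6 -0.2 -2.1]
twist 0.0 then shift [26.6 -0.2 -2.1]
```

```bash

python3 -m pendant '[{"claw":52,"linear":[6,0,-1],"twist":0},{"claw":52,"linear":[6,0,-1],"twist":0},{"claw":52,"linear":[6,0,0],"twist":0},{"claw":52,"linear":[5,0,0],"twist":0},{"claw":52,"linear":[3,0,0],"twist":0},{"claw":52,"linear":[2,0,0],"twist":0},{"claw":52,"linear":[2,0,0],"twist":0},{"claw":52,"linear":[2,0,0],"twist":0},{"claw":52,"linear":[0,0,0],"twist":0},{"claw":52,"linear":[0,0,0],"twist":0}]'
python3 - <<'E'
from h import *
go(.6476,.2491,.0335,94.2)
E
```

```text
clock: 34.05
tool_pos: [0.6458, 0.2484, 0.041]
orientation: [-162.3, 89.9, -158.1]
force: [-6.0, -0.5, 4.1]
opening: 0.0602
t 34.05 pos [0.6458 0.2484 0.041 ] phi 94.17 open 0.0602 F [-6.  -0.5  4.1] J [  37.1   30.9   -8.8   -0.   -50.5 -122.9] tilt 0.12
shift now [7.5 0.5 1.9]
twist -0.0 then shift [7.5 0.5 1.9]
```

```bash

python3 -m pendant '[{"claw":52,"linear":[1.5,0,0.5],"twist":0},{"claw":52,"linear":[1.5,0,0.5],"twist":0},{"claw":52,"linear":[1,0,0],"twist":0},{"claw":52,"linear":[1,0,0],"twist":0},{"claw":52,"linear":[1,0,0],"twist":0},{"claw":52,"linear":[0,0,0],"twist":0},{"claw":52,"linear":[0,0,0],"twist":0},{"claw":52,"linear":[0,0,0],"twist":0},{"claw":52,"linear":[0,0,0],"twist":0},{"claw":52,"linear":[0,0,0],"twist":0}]'
python3 - <<'E'
from h import *
go(.6476,.2491,.0335,94.2)
p,d=snapshot("side"); save("s9.png",cv2.resize(p[200:300,130:260],None,fx=5,fy=5))
E
```

```text
clock: 34.88
tool_pos: [0.6465, 0.2483, 0.0349]
orientation: [-161.8, 89.8, -157.6]
force: [-7.4, -0.7, 4.6]
opening: 0.0599
t 34.88 pos [0.6465 0.2483 0.0349] phi 94.16 open 0.0599 F [-7.4 -0.7  4.6] J [ 3.710e+01  3.130e+01 -8.900e+00 -1.000e-01 -4.990e+01 -1.229e+02] tilt 0.16
shift now [1.4 0.7 1.2]
twist -0.001 then shift [1.4 0.7 1.2]
```

View pics/s9.png

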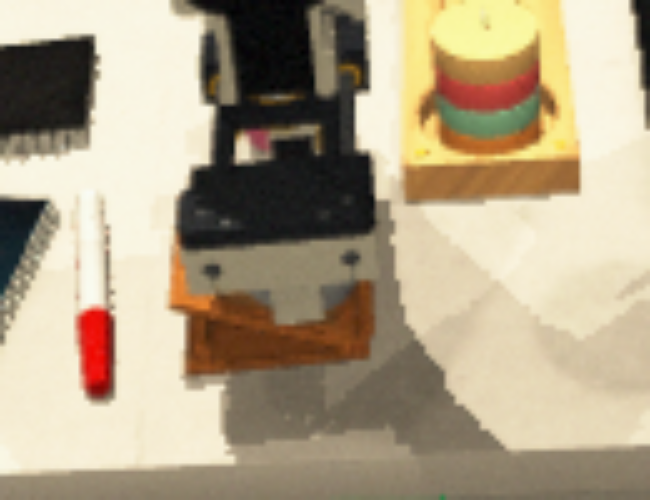

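The gripper hides the tin here, and contact force is only about 8 N. I'll open, lift away and look.

```bash

python3 -m pendant '[{"claw":66,"linear":[0,0,0],"twist":0},{"claw":66,"linear":[0,0,0],"twist":0},{"claw":72,"linear":[0,0,0],"twist":0},{"claw":76,"linear":[0,0,0],"twist":0},{"claw":76,"linear":[0,0,0],"twist":0},{"claw":76,"linear":[0,0,0],"twist":0},{"claw":76,"linear":[-5,0,0],"twist":0},{"claw":76,"linear":[-15,0,0],"twist":0},{"claw":76,"linear":[-25,0,0],"twist":0},{"claw":76,"linear":[-25,0,0],"twist":0}]'
python3 -m pendant '[{"claw":76,"linear":[-30,0,0],"twist":0},{"claw":76,"linear":[-30,0,0],"twist":0},{"claw":76,"linear":[-30,0,0],"twist":0},{"claw":76,"linear":[-30,0,0],"twist":0},{"claw":76,"linear":[-30,0,0],"twist":0},{"claw":76,"linear":[0,0,0],"twist":0},{"claw":76,"linear":[0,0,0],"twist":0},{"claw":76,"linear":[0,0,0],"twist":0},{"claw":76,"linear":[0,0,0],"twist":0},{"claw":76,"linear":[0,0,0],"twist":0}]'
cat > tinfit.py <<'E'
from h import *
def tin(n,name=None):
    p,d=snapshot(n); W=cloud(n,d)
    if name: save(name,cv2.resize(p[200:300,130:260],None,fx=5,fy=5))
    hsv=cv2.cvtColor(p,cv2.COLOR_RGB2HSV)
    m=(d>0)&(np.hypot(W[...,0]-.648,W[...,1]-.25)<.05)&(W[...,2]>.025)&(W[...,2]<.075)
    # red lid
    red=m&((hsv[...,0]<9)|(hsv[...,0]>172))&(hsv[...,1]>150)&(p[...,0]>110)
    q=W[red]; c=q.mean(0); s=np.linalg.svd(q-c,full_matrices=False); nrm=s[2][2]*np.sign(s[2][2][2])
    base=c-.022*nrm; a=np.radians(4.2); l=base-[.6601,.25,0]
    print(n,len(q),"lid c",c.round(4),"normal",nrm.round(3),"tilt",np.arccos(nrm[2]).round(3),"base in stand",np.round([l[0]*np.cos(a)+l[1]*np.sin(a),-l[0]*np.sin(a)+l[1]*np.cos(a),l[2]],4))
E
python3 - <<'E'
from tinfit import *
go(.6476,.2491,.2,94.2)
tin("side","s10.png"); tin("scene")
E
```

```text
clock: 35.77
tool_pos: [0.6475, 0.2484, 0.1051]
orientation: [-145.2, 89.9, -141.0]
force: [-0.1, 0.9, -0.3]
opening: 0.0759
clock: 36.6
tool_pos: [0.6476, 0.2485, 0.2536]
orientation: [-152.8, 89.9, -148.6]
force: [0.3, 0.8, -0.5]
opening: 0.076
t 36.6 pos [0.6476 0.2485 0.2536] phi 94.17 open 0.076 F [ 0.3  0.8 -0.5] J [  37.    21.6    5.8   -0.   -74.3 -122.9] tilt 0.12
shift now [53.6  0.6  0.2]
twist -0.001 then shift [53.6  0.6  0.1]
side 234 lid c [0.6417 0.2493 0.0443] normal [-0.426 -0.044  0.904] tilt 0.442 base in stand [-0.009   0.0009  0.0244]
scene 44 lid c [0.6468 0.2484 0.0465] normal [-0.431 -0.034  0.902] tilt 0.447 base in stand [-0.0039 -0.0005  0.0267]
```

View pics/s10.png

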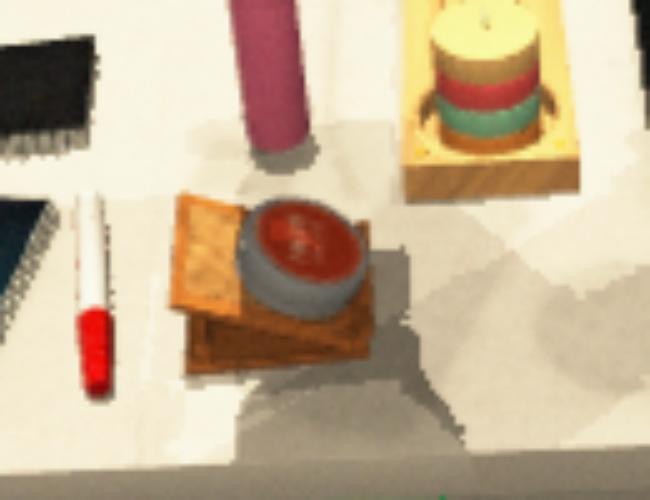

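The tin at crop (303,258) lies flat, lid up, against the ledge, with a tilt of 0.44 rad and its base at stand x ≈ -9 mm, y ≈ +1 mm. I'll run a last check on everything before handing in.

```bash
python3 - <<'E'
from tinfit import *
np.set_printoptions(precision=4,suppress=True)
C=[]
for n in ["scene","side"]:
    p,d=snapshot(n); C.append(cloud(n,d)[d>0]); 
    if n=="side": save("s11.png",cv2.resize(p,None,fx=1.5,fy=1.5))
W=np.concatenate(C)
for k,c,r,z0,z1 in [("big",(.556,.127),.028,.03,.073),("tube",(.56,-.033),.018,.03,.126),("small",(.4377,-.2992),.024,.012,.05)]:
    print(k,*cyl(W,c,r,z0,z1))
    q=W[np.hypot(*(W[:,:2]-c).T)<r*.7]; print("  top",np.percentile(q[:,2],99))
# tilt: axis centre low vs high
print("tube lo/hi",cyl(C[1],(.56,-.033),.018,.095,.126)[0],cyl(C[1],(.56,-.033),.018,.04,.075)[0])
print("flat",*rect(W,(.5588,.042),.011,.033,1.7,.03,.097,.05)); print("thick",*rect(W,(.5188,-.3042),.02,.025,-3,.012,.082,.05))
a=np.radians(1.7); l=lambda x,y:np.array([[np.cos(a),np.sin(a)],[-np.sin(a),np.cos(a)]])@[x-.5587,y-.052]
for k,c in [("big",cyl(W,(.556,.127),.028,.03,.073)[0]),("tube",cyl(W,(.56,-.033),.018,.03,.126)[0]),("flat",rect(W,(.5588,.042),.011,.033,1.7,.03,.097,.05)[0])]: print("tray frame",k,l(*c))
E
```

```text
big [0.5565 0.1268] 559 0.0013525250442570482
  top 0.08050212363341701
tube [ 0.5593 -0.0322] 582 0.0017610981407143273
  top 0.13081942664485444
small [ 0.4375 -0.2992] 265 0.002746541894693379
  top 0.06163463663844142
tube lo/hi [ 0.56   -0.0319] [ 0.5595 -0.0321]
flat [0.5585 0.0426] 2.203407547527908 519 0.0016360192506026914
thick [ 0.5188 -0.3041] -2.574959187854492 552 0.0024180779965248794
tray frame big [0.0001 0.0749]
tray frame tube [-0.0019 -0.0842]
tray frame flat [-0.0004 -0.0094]
```

View pics/s11.png

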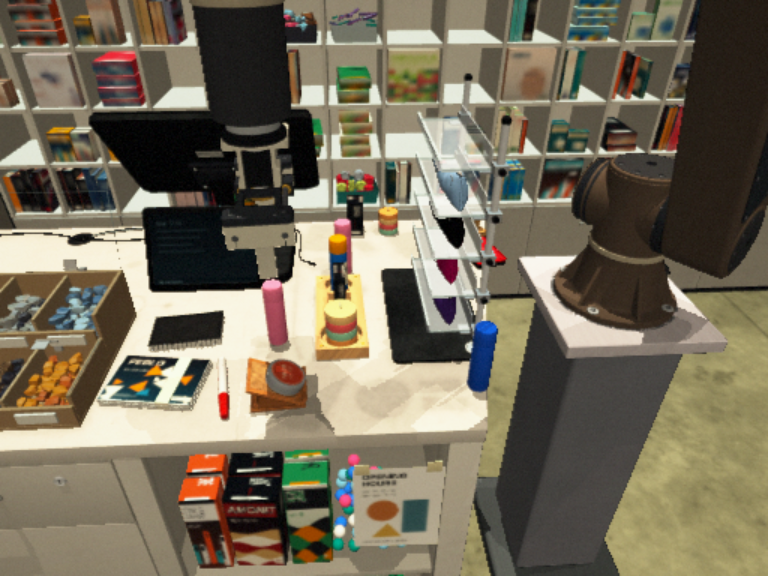

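The picture shows the tin on the stand at (285,377) and the tube, box and candle in the tray at (338,260), (338,285) and (342,322). The rest is untouched and the gripper is clear, so I'm handing in.

```bash
python3 -c "
from plant import *
print(close_job())"
```

```text
the job is handed in; nothing more can be done
None
```

The gift set is made up and handed in, at about 37 s of the 136 s allowed. The bubble tube (orange cap, labelled; I left the pink and all-blue ones alone), the larger candle and the flat box went into the tray. I pressed the tin flat on the board with light contact (about 9 N) and released it.

**Last checks:** these come from the scene and side cameras and the force readings; the hand-in itself reports no verdict.
- **Tray:** all three items were within about 2 mm of their pocket centres. The tube and candle tops match standing on the pocket floor. The flat box's top was only measured just after I released it, about 1 mm higher than expected.
- **Tin:** it lies lid up at a tilt of 0.44 rad, within about 1 mm of the stand's middle. The side camera puts it about 1 mm from its nominal place against the ledge. The scene camera, with few lid pixels, puts it 4 mm uphill. Both are within tolerance.
- **Things to leave:** the small candle and thick box read as unmoved, to within 1 mm.
- **At rest:** the gripper is open and clear. I didn't measure the items' speeds, but repeated position fits agreed.

No check failed.

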